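# Put the glaze jars away in the sprung-lid case

## Robot

A 6-joint arm with a two-finger parallel gripper is mounted at the origin on the work surface. World frame = base frame: x ahead of the robot, y to its left, z up, the work surface at z = 0. Lengths are in m, angles in rad, forces in N, time in s.
With the tool pointing down it reaches from about 0.25 to 0.725 m from the base axis. Payload 4 kg.
Tool frame: the origin (TCP) lies midway between the tips of the shut fingers; the grasp point (between the pads) lies bot.pinch_z behind it (bot.pinch_z is the distance from the TCP to the grasp point, in m); z points along the fingers, y is the direction in which the jaws open and shut (so a half turn about z gives the same grasp; the last joint's range is limited). The gripper opens to 85 mm and grips with 20 to 120 N. Pads are 22 mm wide; open, the fingers measure 114 mm over their backs; the gripper's body (76 mm by 85 mm) begins 54 mm behind the grasp point. The pads swing forward as they close: fully open they stand 13 mm farther back than shut.
Start: joints at [-1.215, 0.241, 0.005, 1.335, 0, 1.571], TCP at [0.174, -0.469, 0.231] pointing down, gripper open.
Joint ranges: [-2.72, 2.72], [-1.05, 1.87], [-1.09, 1.28], [-1.99, 2.15], [-1.42, 1.44], [-3.14, 3.14]. Speed limits (rad/s): [2.79, 2.79, 3.14, 3.14, 3.14, 3.14].

## Interface

Orientations are given as a unit quaternion [x, y, z, w].
In Python, from workcell import bot gives the robot as it stands. The module is installed in compiled form; this text tells all that it offers.
- The arm moves only by the tool move_arm, never from a script. Its argument "series" is a list that holds one entry, the list of rows, each a list of 7 numbers: the shift along the world's x, y, z in cm, then the turn, a rotation vector about the world's x, y, z in degrees, then the opening, from 0 (shut) to 1 (fully open). A call has exactly 5 rows; each row shifts and turns the pose as measured when the row begins; what a row does not reach is not made up. A row lasts 1/10 s, in which the tool goes at most 50 mm and 8.59 degrees, less where a joint would pass 70% of its speed; a pose out of reach is approached as far as the arm can. A call with a gripper value outside its range is refused whole. The fingers move at their own pace and stop on an object; the grip force is fixed at half the most. Time passes only in rows, so rows that do not move let the fingers close, or fill a call up. It gives the time, the measured TCP pose, the force and the opening at its end, in the units of the state.
- bot.get_obs(): the state, without advancing time (a new reading comes with each control period).
- bot.camera(name): name is "scene" or "top"; returns (picture, depth): 384x512x3 uint8, red, green, blue; 384x512 float32, m along the optical axis (not along the pixel's ray), 0 where there is no reading.
- bot.camera_info(name): a dict with "vfov" (degrees; the focal length in pixels is half the picture's height over the tangent of half this angle, whatever the lens; pixels are square), "cx", "cy" (the principal point, pixels), "k1" (the pictures are not rectified: a ray, as slopes to the right and down, at radius r is drawn at 1 + k1 r^2 times it, then the intrinsics apply), "cam_to_world" (4x4, takes a point from camera to world coordinates). Camera axes: x right, y down, z forward; pixel columns grow to the right and rows downward; lengths in m; the calibration is good to about 2 mm. A picture is of the moment at which its call begins. camera_info takes no time and is no camera call.
- bot.job_done(): hands the job in, once; it reports no verdict.
Trained networks look in the newest picture that a camera, given by its name, has taken for a name from the list of things; names that differ only in an ending like _2 or _b are one class to them, and where a whole thing is asked for, a point or a joint stands for the part that bears it (a point fixed in the world has none). Each returns a list of dicts, best first, with "confidence" (0 to 1); they miss things now and then, are a little off and sometimes report something else, mostly with a low value. They report only what shows in the picture. A call takes as long as a camera call.
- bot.find_in(camera, target): "at" ([x, y, z] in m, in world coordinates, good to about 4 mm: the middle of the surface that is visible of it).
The state is a dict: "clock": time; "joint_pos": joint angles; "joint_vel": joint speeds; "tau": joint torques, N m; "eef_pos": TCP position; "tool_rot": TCP orientation; "ft_force": force on the tool from outside, world axes, zero at the start; "ft_torque": the same for the moment, N m; "grip_width": finger opening in m.
Only numpy, scipy, OpenCV 4.12 (cv2) and the standard library are available. Lean on these libraries where they do the work, as an engineer would, in place of code of your own. Each camera call takes 0.05 s, during which the arm holds its last target.

## Task

Put the small glaze jars away: press the case's thumb latch and let the sprung lid pop fully open by itself with the arm out of its way. Stand every small jar from the bench upright in an empty cell of the case, one jar to a cell, set down gently and not dropped, then swing the lid shut until the latch catches. Leave the jar that is already in the case, the squeeze bottle, the big tubs and all the other things where they are.

Things in the scene. Friction and masses are not known exactly. Their poses are not given: they have to be found in the camera images.
- case: Glaze case: low dark-blue steel box fixed to the bench, 152 mm deep (its x) by 260 wide (its y), 80 high with the lid shut. Its front, with the latch, faces its own -x, roughly to the robot. Origin: centre of the underside, z up. The tray's outer walls are 36 mm high, 10 mm thick front and rear, 6 mm at the sides; the lid is the deep half. The lid's hinge line runs along y, 76 mm behind the centre (+x), 36 mm up.
- tray (a point): Centre of the tray's floor, 6 mm above the bench. The tray has 2 rows of 3 cells, each 64 (x) by 80 mm (y) clear, hidden while the lid is shut. Cell centres in the case's frame: x = -34 mm (front row, latch side) and +34 (rear row); y = 84, 0, -84. Cells 0, 1, 2: front row from +y to -y; 3, 4, 5: rear row likewise. Dividers are 4 mm thick, tops 30 mm above the bench.
- lid (a joint): Lid angle a: 0 shut, 1.75 rad fully open, a little past upright (front edge swings up and back). Latched it reads about 0.003. A spring throws it open in about 1 s once unlatched and keeps it open. Swinging it down takes 4 to 6 N at the front edge, then about 7 N over the last 15 mm until the latch snaps over; let go before that, it springs up again.
- lid_edge (a point): On the lid: middle of its front top edge, outer face. Shut, it lies 153 mm in front of the hinge line and 44 above. The lid is a hollow cover 154 by 262 mm, 44 deep, walls 4 mm, outer face flat. A lid point r in front of the hinge line and h above it when shut stands, at lid angle a, r sin a + h cos a above it and r cos a - h sin a in front of it (negative: behind).
- latch (a joint): Angle of the thumb latch at the middle of the case's front: 0 at rest (a spring returns it), grows as its pad is pressed down, stop at 0.35 rad. Its hook lets go of the lid at about 0.12 rad: pad some 4 mm down, about 3 N (5 N at the stop). The hook catches by itself when the lid is pressed shut.
- latch_pad (a point): Where to press down: on the top face of the latch's flat steel pad, 109 mm in front of the case's centre, 35 mm above the bench. The pad is 34 mm wide and spans 87 to 121 mm in front of the centre. Behind it the hook stands up to 74 mm high, 78 to 92 mm in front of the centre. The lid's edge sweeps up right behind; a tool leaning back towards the robot keeps clear.
- jar1: A small glaze jar standing on the bench at the start, or absent (None): white plastic with a grey ribbed screw cap, 52 mm across (cap 51 mm), 60 mm high. Origin: centre of the underside, z up through the cap. 0.12 to 0.24 kg. Standing in a cell its cap's top is 66 mm above the bench.
- jar2: A small glaze jar standing on the bench at the start, or absent (None): white plastic with a grey ribbed screw cap, 52 mm across (cap 51 mm), 60 mm high. Origin: centre of the underside, z up through the cap. 0.12 to 0.24 kg. Standing in a cell its cap's top is 66 mm above the bench.
- jar3: A small glaze jar standing on the bench at the start, or absent (None): white plastic with a grey ribbed screw cap, 52 mm across (cap 51 mm), 60 mm high. Origin: centre of the underside, z up through the cap. 0.12 to 0.24 kg. Standing in a cell its cap's top is 66 mm above the bench.
- jar4: A small glaze jar standing on the bench at the start, or absent (None): white plastic with a grey ribbed screw cap, 52 mm across (cap 51 mm), 60 mm high. Origin: centre of the underside, z up through the cap. 0.12 to 0.24 kg. Standing in a cell its cap's top is 66 mm above the bench.
- jar5: A small glaze jar standing on the bench at the start, or absent (None): white plastic with a grey ribbed screw cap, 52 mm across (cap 51 mm), 60 mm high. Origin: centre of the underside, z up through the cap. 0.12 to 0.24 kg. Standing in a cell its cap's top is 66 mm above the bench.
- stored0: A jar of the same kind that is already standing in cell 0 of the case at the start, or absent (None); just one of stored0..5 is there.
- stored1: A jar of the same kind that is already standing in cell 1 of the case at the start, or absent (None); just one of stored0..5 is there.
- stored2: A jar of the same kind that is already standing in cell 2 of the case at the start, or absent (None); just one of stored0..5 is there.
- stored3: A jar of the same kind that is already standing in cell 3 of the case at the start, or absent (None); just one of stored0..5 is there.
- stored4: A jar of the same kind that is already standing in cell 4 of the case at the start, or absent (None); just one of stored0..5 is there.
- stored5: A jar of the same kind that is already standing in cell 5 of the case at the start, or absent (None); just one of stored0..5 is there.
- squeeze_bottle: Bystander, to be left where it is: squeeze bottle 58 mm across and 122 mm high with a thin nozzle, standing among the jars. Origin on its underside.
- tub_a: Bystander, to be left where it is: large lidded tub, 100 mm across, 103 mm high. Origin on its underside.
- tub_b: Bystander, to be left where it is: large lidded tub, 100 mm across, 103 mm high. Origin on its underside.
- brush_mug: Bystander, to be left where it is: blue mug of brushes, 82 mm across, 95 mm high, brushes to 200 mm. Origin on its underside.
- kidney_rib: Bystander, to be left where it is: flat wooden rib about 78 by 76 by 6 mm. Origin on its underside.
- loop_tool: Bystander, to be left where it is: loop trimming tool, 185 mm long, 12 mm thick. Origin on its underside.
- wood_knife: Bystander, to be left where it is: wooden knife, 170 by 18 by 6 mm. Origin on its underside.

How it is judged:
On the way, in this order (a step that is already met when the one before it is completed fails the run):
1. the latch has been pressed and the lid has sprung fully open, nothing touching it (value of joint lid above 1.65 rad and not (contact force between any of the fingers, the arm and lid above 0.3 N)), for 0.3 s.
2. with the lid still open, every jar from the bench stands upright in a cell, let go (value of joint lid above 1.4 rad and (x of jar1 in the frame of case between -0.048 and -0.02 m or x of jar1 in the frame of case between 0.02 and 0.048 m) and (y of jar1 in the frame of case between 0.062 and 0.106 m or y of jar1 in the frame of case between -0.022 and 0.022 m or y of jar1 in the frame of case between -0.106 and -0.062 m) and height (world z) of each of jar1, jar2, jar3, jar4, jar5 below 0.012 m and angle between each of jar1, jar2, jar3, jar4, jar5's own z axis and vertical below 0.1 rad and (x of jar2 in the frame of case between -0.048 and -0.02 m or x of jar2 in the frame of case between 0.02 and 0.048 m) and (y of jar2 in the frame of case between 0.062 and 0.106 m or y of jar2 in the frame of case between -0.022 and 0.022 m or y of jar2 in the frame of case between -0.106 and -0.062 m) and (x of jar3 in the frame of case between -0.048 and -0.02 m or x of jar3 in the frame of case between 0.02 and 0.048 m) and (y of jar3 in the frame of case between 0.062 and 0.106 m or y of jar3 in the frame of case between -0.022 and 0.022 m or y of jar3 in the frame of case between -0.106 and -0.062 m) and (x of jar4 in the frame of case between -0.048 and -0.02 m or x of jar4 in the frame of case between 0.02 and 0.048 m) and (y of jar4 in the frame of case between 0.062 and 0.106 m or y of jar4 in the frame of case between -0.022 and 0.022 m or y of jar4 in the frame of case between -0.106 and -0.062 m) and (x of jar5 in the frame of case between -0.048 and -0.02 m or x of jar5 in the frame of case between 0.02 and 0.048 m) and (y of jar5 in the frame of case between 0.062 and 0.106 m or y of jar5 in the frame of case between -0.022 and 0.022 m or y of jar5 in the frame of case between -0.106 and -0.062 m) and contact force between the fingers and jar1 below 0.3 N and contact force between the fingers and jar2 below 0.3 N and contact force between the fingers and jar3 below 0.3 N and contact force between the fingers and jar4 below 0.3 N and contact force between the fingers and jar5 below 0.3 N), for 0.3 s.
At the end, for the whole second after the job is handed in: Lid shut and latched (lid under 0.02 rad, latch under 0.05); every jar from the bench in a cell, centre within 14 (x) and 22 mm (y) of the cell's, underside under 12 mm above the bench, upright within 0.1 rad; the jar that was in the case still upright in its own cell (value of joint lid below 0.02 rad and value of joint latch below 0.05 rad and (x of jar1 in the frame of case between -0.048 and -0.02 m or x of jar1 in the frame of case between 0.02 and 0.048 m) and (y of jar1 in the frame of case between 0.062 and 0.106 m or y of jar1 in the frame of case between -0.022 and 0.022 m or y of jar1 in the frame of case between -0.106 and -0.062 m) and height (world z) of each of jar1, jar2, jar3, jar4, jar5, stored0, stored1, stored2, stored3, stored4, stored5 below 0.012 m and angle between each of jar1, jar2, jar3, jar4, jar5, stored0, stored1, stored2, stored3, stored4, stored5's own z axis and vertical below 0.1 rad and (x of jar2 in the frame of case between -0.048 and -0.02 m or x of jar2 in the frame of case between 0.02 and 0.048 m) and (y of jar2 in the frame of case between 0.062 and 0.106 m or y of jar2 in the frame of case between -0.022 and 0.022 m or y of jar2 in the frame of case between -0.106 and -0.062 m) and (x of jar3 in the frame of case between -0.048 and -0.02 m or x of jar3 in the frame of case between 0.02 and 0.048 m) and (y of jar3 in the frame of case between 0.062 and 0.106 m or y of jar3 in the frame of case between -0.022 and 0.022 m or y of jar3 in the frame of case between -0.106 and -0.062 m) and (x of jar4 in the frame of case between -0.048 and -0.02 m or x of jar4 in the frame of case between 0.02 and 0.048 m) and (y of jar4 in the frame of case between 0.062 and 0.106 m or y of jar4 in the frame of case between -0.022 and 0.022 m or y of jar4 in the frame of case between -0.106 and -0.062 m) and (x of jar5 in the frame of case between -0.048 and -0.02 m or x of jar5 in the frame of case between 0.02 and 0.048 m) and (y of jar5 in the frame of case between 0.062 and 0.106 m or y of jar5 in the frame of case between -0.022 and 0.022 m or y of jar5 in the frame of case between -0.106 and -0.062 m) and x of stored0 in the frame of case between -0.048 and -0.02 m and y of stored0 in the frame of case between 0.062 and 0.106 m and x of stored1 in the frame of case between -0.048 and -0.02 m and y of stored1 in the frame of case between -0.022 and 0.022 m and x of stored2 in the frame of case between -0.048 and -0.02 m and y of stored2 in the frame of case between -0.106 and -0.062 m and x of stored3 in the frame of case between 0.02 and 0.048 m and y of stored3 in the frame of case between 0.062 and 0.106 m and x of stored4 in the frame of case between 0.02 and 0.048 m and y of stored4 in the frame of case between -0.022 and 0.022 m and x of stored5 in the frame of case between 0.02 and 0.048 m and y of stored5 in the frame of case between -0.106 and -0.062 m); the robot touches nothing.
It fails at once if the robot gets in the way of the lid while it springs open (value of joint lid between 0.15 and 1.6 rad and velocity of joint lid above 0.8 rad/s and contact force between any of the fingers, the arm and lid above 2 N).
It fails at once if a jar is dropped into the case from more than about 4 cm (it comes down in a cell faster than 0.9 m/s) ((((x of jar1 in the frame of case between -0.048 and -0.02 m or x of jar1 in the frame of case between 0.02 and 0.048 m) and (y of jar1 in the frame of case between 0.062 and 0.106 m or y of jar1 in the frame of case between -0.022 and 0.022 m or y of jar1 in the frame of case between -0.106 and -0.062 m)) and z of jar1 in the frame of case below 0.03 m and linear speed of jar1 above 0.9 m/s) or (((x of jar2 in the frame of case between -0.048 and -0.02 m or x of jar2 in the frame of case between 0.02 and 0.048 m) and (y of jar2 in the frame of case between 0.062 and 0.106 m or y of jar2 in the frame of case between -0.022 and 0.022 m or y of jar2 in the frame of case between -0.106 and -0.062 m)) and z of jar2 in the frame of case below 0.03 m and linear speed of jar2 above 0.9 m/s) or (((x of jar3 in the frame of case between -0.048 and -0.02 m or x of jar3 in the frame of case between 0.02 and 0.048 m) and (y of jar3 in the frame of case between 0.062 and 0.106 m or y of jar3 in the frame of case between -0.022 and 0.022 m or y of jar3 in the frame of case between -0.106 and -0.062 m)) and z of jar3 in the frame of case below 0.03 m and linear speed of jar3 above 0.9 m/s) or (((x of jar4 in the frame of case between -0.048 and -0.02 m or x of jar4 in the frame of case between 0.02 and 0.048 m) and (y of jar4 in the frame of case between 0.062 and 0.106 m or y of jar4 in the frame of case between -0.022 and 0.022 m or y of jar4 in the frame of case between -0.106 and -0.062 m)) and z of jar4 in the frame of case below 0.03 m and linear speed of jar4 above 0.9 m/s) or (((x of jar5 in the frame of case between -0.048 and -0.02 m or x of jar5 in the frame of case between 0.02 and 0.048 m) and (y of jar5 in the frame of case between 0.062 and 0.106 m or y of jar5 in the frame of case between -0.022 and 0.022 m or y of jar5 in the frame of case between -0.106 and -0.062 m)) and z of jar5 in the frame of case below 0.03 m and linear speed of jar5 above 0.9 m/s)).
It fails at once if a bystander is moved more than 4 cm (distance of any of squeeze_bottle, tub_a, tub_b, brush_mug, kidney_rib, loop_tool, wood_knife from where it was at the start of the episode above 0.04 m).
Of jar1, jar2, jar3, jar4, jar5 only 3 to 5 are there at a start; the rules pass over those that are not, and their reading is None.
Of stored0, stored1, stored2, stored3, stored4, stored5 only 1 to 1 are there at a start; the rules pass over those that are not, and their reading is None.
At some moment in a run one of jar1, jar2, jar3, jar4, jar5 may be knocked a few centimetres aside while the robot is not near it.
It also fails if it takes over 210 s, if anything falls off the work surface, if the arm or the gripper's body presses on something with over 40 N, if the wrist force passes 120 N, or if a joint passes its speed limit or range.

## Working session

There is one attempt and no reset: what is moved stays moved. The work goes in short steps, Python scripts to look and compute and a tool call to move; the robot and the scene stay as the last step left them, time stands still between calls to the robot, and variables do not carry over. Pictures are saved under pics/ and viewed, and the job is handed in when it is done.

Besides the shell and the picture viewer there is one more tool, called after "Call:" as name(argument=value, ...) on one line, values as JSON. move_arm: Moves the arm, as the interface text tells. Its arguments: {"type":"object","properties":{"series":{"type":"array","items":{"type":"array","items":{"type":"array","items":{"type":"number"}}}}},"required":["series"]}

```bash
mkdir -p pics; cat > h.py <<'E'
from workcell import bot
import numpy as np, cv2
def px2w(info,u,v,d):
    f=192/np.tan(np.radians(info['vfov'])/2)
    x=(u-info['cx'])/f;y=(v-info['cy'])/f;k=info['k1']
    xu,yu=x,y
    for _ in range(20):
        r2=xu*xu+yu*yu; xu=x/(1+k*r2); yu=y/(1+k*r2)
    T=np.array(info['cam_to_world'])
    p=np.stack([xu*d,yu*d,d,np.ones_like(d)],-1)
    return (p@T.T)[...,:3]
def cloud(name):
    im,d=bot.camera(name); i=bot.camera_info(name)
    v,u=np.mgrid[0:384,0:512].astype(float)
    P=px2w(i,u,v,d.astype(float)); P[d==0]=np.nan
    return im,d,P
def w2px(info,p):
    T=np.linalg.inv(np.array(info['cam_to_world'])); c=T[:3,:3]@np.array(p)+T[:3,3]
    x,y=c[:2]/c[2]; r2=x*x+y*y; s=1+info['k1']*r2; f=192/np.tan(np.radians(info['vfov'])/2)
    return f*x*s+info['cx'], f*y*s+info['cy']
def save(im,n): cv2.imwrite('pics/'+n,im[...,::-1])
E
python3 - <<'E'
from h import *
for n in ('scene','top'):
    im,d,P=cloud(n); save(cv2.resize(im,(768,576)),n+'0.png'); np.savez('/tmp/%s0.npz'%n,im=im,P=P)
    i=bot.camera_info(n); print(n,np.round(i['cam_to_world'],3).tolist(),i['vfov'],i['k1'])
    for t in ('jar1','case','squeeze_bottle','latch_pad'):
        for r in bot.find_in(n,t): print(t,np.round(r['at'],3),round(r['confidence'],2))
print(bot.get_obs(),bot.pinch_z)
E
```

```text
scene [[0.655, 0.618, -0.436, 1.061], [0.756, -0.539, 0.373, -0.482], [-0.005, -0.573, -0.819, 1.075], [0.0, 0.0, 0.0, 1.0]] 49.43095023112346 0.0007780774216521797
jar1 [0.567 0.162 0.056] 0.85
jar1 [0.437 0.17  0.056] 0.79
jar1 [0.567 0.391 0.055] 0.67
case [ 0.578 -0.174  0.079] 0.65
squeeze_bottle [0.553 0.274 0.066] 0.86
latch_pad [ 0.457 -0.158  0.032] 0.47
latch_pad [0.439 0.166 0.058] 0.34
top [[0.011, -0.984, 0.178, 0.299], [-1.0, -0.011, -0.001, -0.053], [0.003, -0.178, -0.984, 1.386], [0.0, 0.0, 0.0, 1.0]] 42.76387291664555 -0.046793440038343896
jar1 [0.556 0.399 0.061] 0.9
jar1 [0.424 0.175 0.058] 0.87
jar1 [0.554 0.174 0.058] 0.85
jar1 [ 0.558 -0.157  0.083] 0.46
case [ 0.555 -0.155  0.081] 0.88
squeeze_bottle [0.538 0.286 0.079] 0.95
latch_pad [ 0.462 -0.154  0.036] 0.62
{'clock': 0.5, 'joint_pos': array([-1.21498790e+00,  2.40644586e-01,  4.90583640e-03,  1.33519268e+00,
        7.74118112e-06,  1.57077055e+00]), 'joint_vel': array([-0.00059476, -0.00112499, -0.00095402,  0.00291068,  0.00015772,
       -0.00035254]), 'tau': array([-1.73874055e-04, -3.71857560e+01,  2.52462548e+01,  2.73456251e-03,
       -7.29402586e-06,  2.33818916e-06]), 'eef_pos': array([ 0.17416101, -0.46864053,  0.23124816]), 'tool_rot': array([ 9.84214457e-01,  1.76979939e-01, -8.14444326e-06, -6.71726444e-05]), 'ft_force': array([ 0.35558481, -0.15186052,  0.52569644]), 'ft_torque': array([ 0.00537604,  0.0001931 , -0.00459188]), 'grip_width': 0.08540060511286875} 0.0187
```

View pics/scene0.png

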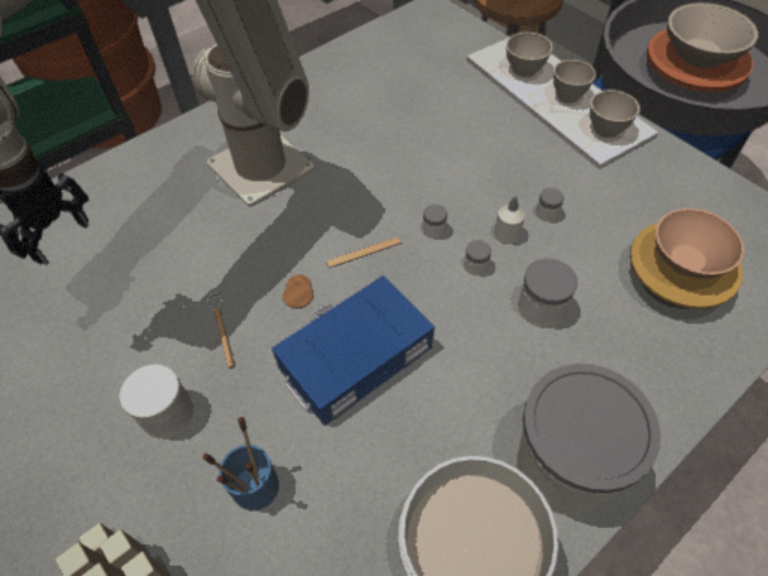

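View pics/top0.png

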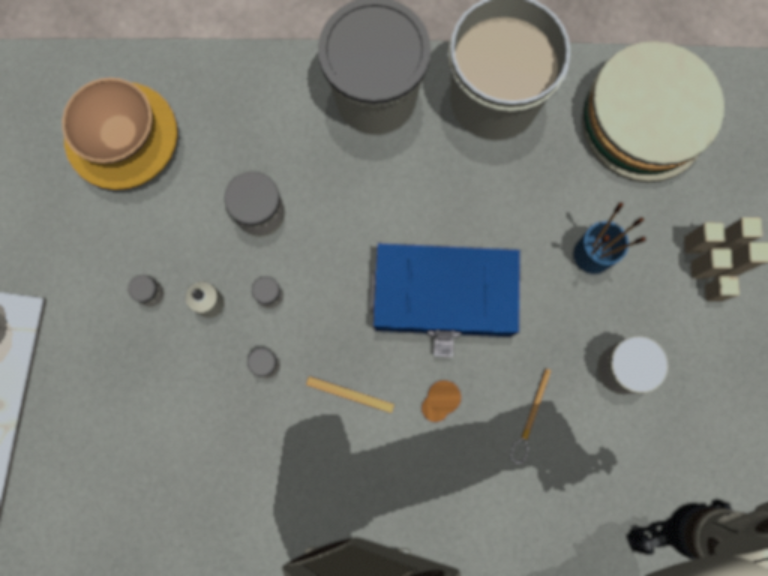

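The scene camera (in its 768x576 enlargement) shows three small jars at (434,218), (477,254) and (551,202), with the squeeze bottle between them at (509,222). In the top view the same jars sit at (143,289), (266,291) and (262,361). The shut case is at (447,288), with its latch pad at about (443,345). Next I'll measure them precisely.

```bash
python3 - <<'E'
from h import *
for n in ('scene','top'):
    z=np.load('/tmp/%s0.npz'%n);im=z['im'];P=z['P']
    Z=P[...,2]
    print(n,'table z',np.nanmedian(P[(Z<0.02)&(Z>-.02)][:,2]))
    # lid top
    m=(Z>.07)&(Z<.09)&(im[...,2]>im[...,0].astype(int)+40)&(abs(P[...,1]+.155)<.2)&(abs(P[...,0]-.57)<.15)
    q=P[m]; r=cv2.minAreaRect(q[:,:2].astype(np.float32)); print('lid',r,q[:,2].mean())
    for c in ((.56,.17),(.43,.17),(.56,.395)):
        m=(Z>.052)&(Z<.07)&(np.hypot(P[...,0]-c[0],P[...,1]-c[1])<.045)
        q=P[m]; (cx,cy),rr=cv2.minEnclosingCircle(q[:,:2].astype(np.float32)); print('jar',c,m.sum(),(cx,cy),rr,q.mean(0))
    c=(.545,.28);m=(Z>.05)&(Z<.14)&(np.hypot(P[...,0]-c[0],P[...,1]-c[1])<.04);q=P[m];print('bottle',cv2.minEnclosingCircle(q[:,:2].astype(np.float32)),q.mean(0),q[:,2].max())
    m=(Z>.025)&(Z<.045)&(abs(P[...,0]-.455)<.04)&(abs(P[...,1]+.155)<.04);q=P[m];print('pad',m.sum(),q.mean(0),q.min(0),q.max(0))
    m=(Z>.04)&(Z<.076)&(abs(P[...,0]-.475)<.025)&(abs(P[...,1]+.155)<.04);q=P[m];print('hook',m.sum(),q.mean(0))
E
```

```text
scene table z -0.0006199627623794113
lid ((0.5635217428207397, -0.1584501713514328), (0.26094040274620056, 0.15619415044784546), 88.08673095703125) 0.07953381819763379
jar (0.56, 0.17) 178 (0.5592666864395142, 0.17545418441295624) 0.02650807611644268 [0.56146881 0.17376268 0.0587071 ]
jar (0.43, 0.17) 159 (0.4271661043167114, 0.17693577706813812) 0.02711552567780018 [0.42891858 0.17522053 0.05878665]
jar (0.56, 0.395) 153 (0.5600287914276123, 0.4034775495529175) 0.027500318363308907 [0.56218103 0.40216277 0.05879959]
bottle ((0.5452092885971069, 0.28748267889022827), 0.02875397354364395) [0.54992146 0.28011864 0.07749319] 0.12157043824680769
pad 35 [ 0.4496559  -0.15753522  0.03376795] [ 0.4426027  -0.17120662  0.02966942] [ 0.45877949 -0.13737705  0.03853689]
hook 28 [ 0.47841714 -0.1552417   0.07087261]
top table z 0.0012098464557348532
lid ((0.562609851360321, -0.1589241772890091), (0.26050636172294617, 0.15416653454303741), 87.89595794677734) 0.08150120930153573
jar (0.56, 0.17) 275 (0.5598123669624329, 0.17426162958145142) 0.026699746027588844 [0.55877769 0.1739065  0.06057566]
jar (0.43, 0.17) 290 (0.4260389804840088, 0.17567689716815948) 0.02615492418408394 [0.4257188  0.17527575 0.06074733]
jar (0.56, 0.395) 263 (0.5600276589393616, 0.40481555461883545) 0.02654094249010086 [0.55943557 0.40306586 0.06065452]
bottle ((0.542919933795929, 0.2886114716529846), 0.02980646677315235) [0.53906458 0.284632   0.08091856] 0.1235069668047366
pad 171 [ 0.46263683 -0.15588152  0.0358769 ] [ 0.44225511 -0.19080055  0.02535493] [ 0.4875309  -0.12873323  0.04434011]
hook 124 [ 0.48050175 -0.15569707  0.06030614]
```

Call:
move_arm(series=[[[3.1,3.6,0,0,0,-4.5,0],[3.1,3.6,0,0,0,-4.5,0],[3.1,3.6,0,0,0,-4.5,0],[3.1,3.6,0,0,0,-4.5,0],[3.1,3.6,0,0,0,-4.5,0]]])

```text
clock: 1.0
eef_pos: [0.3298, -0.288, 0.2312]
tool_rot: [0.999, -0.034, 0.0, 0.002]
ft_force: [0.6, -0.6, -0.2]
grip_width: 0.0124
```

Call:
move_arm(series=[[[3,3.4,-1,0,-7.5,0,0],[3,3.4,-1,0,-7.5,0,0],[3,3.4,-1,0,-7.5,0,0],[2,2,-1,0,-7.5,0,0],[0,0,0,0,0,0,0]]])

```text
clock: 1.5
eef_pos: [0.4436, -0.1545, 0.1876]
tool_rot: [0.964, -0.028, 0.266, -0.011]
ft_force: [-1.6, 1.1, -1.4]
grip_width: 0.0001
```

Call:
move_arm(series=[[[0.3,0,-4,0,0,0,0],[0.3,0,-4,0,0,0,0],[0.3,0,-4,0,0,0,0],[0.2,0,-1,0,0,0,0],[0,0,0,0,0,0,0]]])

```text
clock: 2.0
eef_pos: [0.4625, -0.1615, 0.0624]
tool_rot: [0.963, -0.027, 0.269, -0.005]
ft_force: [-0.0, -0.5, -0.5]
grip_width: 0.0003
```

```bash
python3 - <<'E'
from h import *
im,d,P=cloud('scene'); save(cv2.resize(im[150:300,130:330],(800,600)),'s1.png')
o=bot.get_obs();print(o['eef_pos'],o['tool_rot'],o['ft_force'])
E
```

```text
[ 0.46269751 -0.16164832  0.06308372] [ 0.96251229 -0.02721625  0.26982536 -0.00486195] [ 0.31808771 -0.43423252  0.45189327]
```

View pics/s1.png

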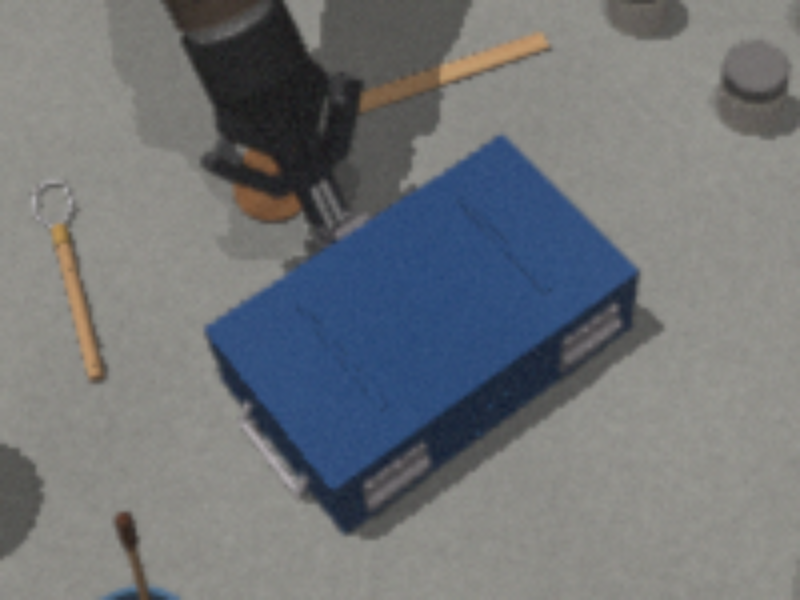

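The gripper is at about (330,190), just in front of the hook, and the lid is clear. I'll shift 6 mm to the pad's centre line and press.

Call:
move_arm(series=[[[-0.7,0.6,-1,0,0,0,0],[0,0,-1,0,0,0,0],[0,0,-0.5,0,0,0,0],[0,0,-0.4,0,0,0,0],[0,0,-0.4,0,0,0,0]]])

```text
clock: 2.55
eef_pos: [0.4643, -0.1625, 0.0381]
tool_rot: [0.961, -0.027, 0.276, -0.0]
ft_force: [-13.8, 2.2, 18.4]
grip_width: 0.0001
```

Call:
move_arm(series=[[[-0.6,0.4,1,0,0,0,0],[-0.6,0.3,0.5,0,0,0,0],[0,0,0,0,0,0,0],[0,0,0,0,0,0,0],[0,0,0,0,0,0,0]]])

```text
clock: 3.05
eef_pos: [0.4535, -0.1567, 0.0551]
tool_rot: [0.96, -0.027, 0.277, 0.001]
ft_force: [0.6, 0.2, 0.4]
grip_width: -0.0001
```

```bash
python3 - <<'E'
from h import *
im,d,P=cloud('scene'); save(cv2.resize(im[130:300,130:330],(800,600)),'s2.png')
o=bot.get_obs();print(o['eef_pos'],o['tool_rot'],o['ft_force'])
E
```

```text
[ 0.45355201 -0.15669237  0.05507979] [ 9.60440755e-01 -2.74600323e-02  2.77126736e-01  5.25078959e-04] [-0.24093923 -0.23530942  0.29476408]
```

View pics/s2.png

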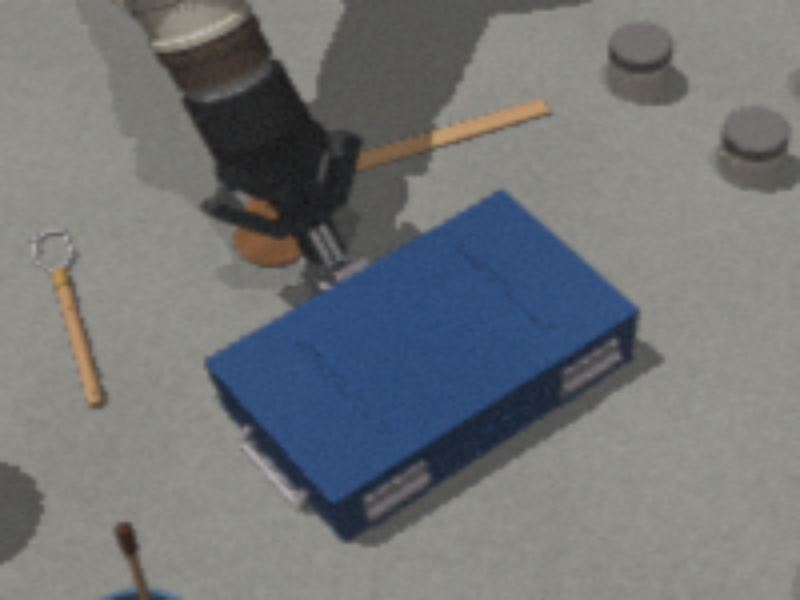

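The lid is still shut; the finger is now clear of the hook and at the right x. I'll press straight down.

Call:
move_arm(series=[[[0,0,-0.8,0,0,0,0],[0,0,-0.6,0,0,0,0],[0,0,-0.4,0,0,0,0],[-0.1,0,-0.4,0,0,0,0],[-0.1,0,-0.4,0,0,0,0]]])

```text
clock: 3.6
eef_pos: [0.4539, -0.1574, 0.0291]
tool_rot: [0.96, -0.027, 0.279, 0.001]
ft_force: [0.1, 0.3, 3.4]
grip_width: -0.0002
```

Call:
move_arm(series=[[[-0.1,0,-0.3,0,0,0,0],[-0.1,0,-0.2,0,0,0,0],[0,0,0,0,0,0,0],[0,0,0,0,0,0,0],[0,0,0,0,0,0,0]]])

```text
clock: 4.1
eef_pos: [0.4539, -0.1574, 0.0265]
tool_rot: [0.959, -0.026, 0.283, 0.001]
ft_force: [-0.9, 1.4, 4.1]
grip_width: -0.0002
```

```bash
python3 - <<'E'
from h import *
im,d,P=cloud('scene'); save(cv2.resize(im[100:300,100:366],(798,600)),'s3.png')
o=bot.get_obs();print(o['eef_pos'],o['tool_rot'],o['ft_force'])
E
```

```text
[ 0.45395596 -0.15742815  0.02645734] [ 9.58722275e-01 -2.59352637e-02  2.83158191e-01  6.32689344e-04] [-0.8994609   0.44501559  4.3650037 ]
```

View pics/s3.png

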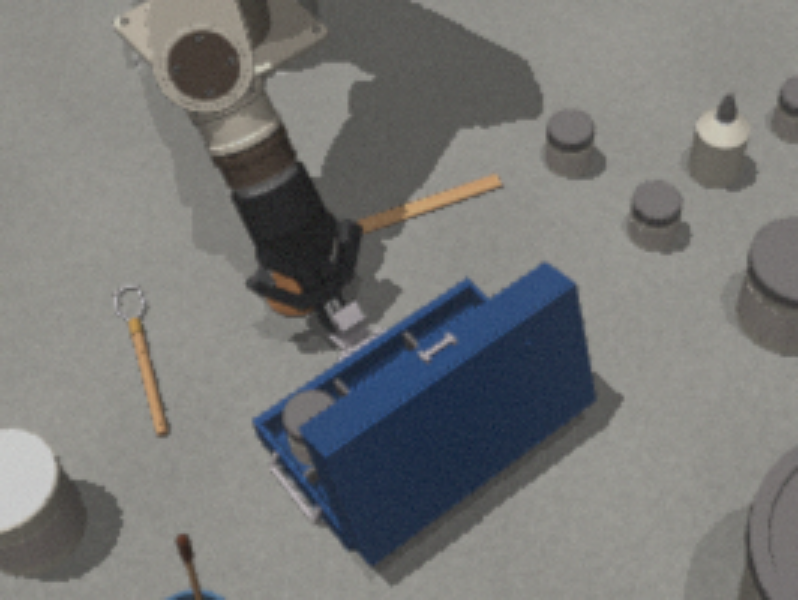

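The lid has sprung up and nothing is touching it. The stored jar shows at (310,415), on the -y side. I'll wait a moment, then back off.

Call:
move_arm(series=[[[0,0,0,0,0,0,0],[0,0,0,0,0,0,0],[0,0,0,0,0,0,0],[0,0,0,0,0,0,0],[0,0,0,0,0,0,0]]])

```text
clock: 4.65
eef_pos: [0.4539, -0.1574, 0.0264]
tool_rot: [0.959, -0.026, 0.283, 0.001]
ft_force: [-1.0, 1.6, 4.0]
grip_width: 0.0
```

Call:
move_arm(series=[[[-0.5,0,2,0,0,0,0.3],[-1,2,4,0,0,0,1],[-1,3,3,0,7.5,0,1],[0,4.5,2,0,7.5,0,1],[0,4.5,2,0,7.5,0,1]]])

```text
clock: 5.15
eef_pos: [0.423, -0.0352, 0.1376]
tool_rot: [0.993, -0.034, 0.109, 0.004]
ft_force: [2.3, -0.7, -0.8]
grip_width: 0.0723
```

Call:
move_arm(series=[[[0,4.5,0,0,7.5,0,1],[0,4.5,0,0,0,0,1],[0,4.5,0,0,0,0,1],[0,4.5,0,0,0,0,1],[0,0,0,0,0,0,1]]])

```text
clock: 5.65
eef_pos: [0.4278, 0.0479, 0.1396]
tool_rot: [0.998, 0.036, 0.039, -0.032]
ft_force: [0.0, -0.2, -0.4]
grip_width: 0.0856
```

```bash
cat > look.py <<'E'
from h import *
import sys
tag=sys.argv[1]
o=bot.get_obs();print(o['clock'],np.round(o['eef_pos'],4),np.round(o['tool_rot'],3),np.round(o['ft_force'],1),o['grip_width'])
for n in ('scene','top'):
    im,d,P=cloud(n); save(cv2.resize(im,(768,576)),tag+n+'.png')
    Z=P[...,2]
    g=im.astype(int); grey=(g.max(-1)-g.min(-1)<25)
    m=((Z>.05)&(Z<.072)&(P[...,0]<.67)&(P[...,0]>.3)&(P[...,1]>-.32)&(P[...,1]<.6)&grey).astype(np.uint8)
    k,l,s,c=cv2.connectedComponentsWithStats(m)
    for j in range(1,k):
        if s[j,4]<60: continue
        q=P[l==j]; zt=np.percentile(q[:,2],80); q=q[q[:,2]>zt-.006]
        (cx,cy),r=cv2.minEnclosingCircle(q[:,:2].astype(np.float32))
        e=np.array([cx-.563,cy+.1587]); a=-.036; R=np.array([[np.cos(a),np.sin(a)],[-np.sin(a),np.cos(a)]])
        print(n,s[j,4],'c',round(cx,4),round(cy,4),'r',round(r,4),'z',round(zt,3),'case',np.round(R@e,4))
E
python3 look.py a
```

```text
5.65 [0.4278 0.0479 0.1396] [ 0.998  0.036  0.039 -0.032] [ 0.  -0.2 -0.4] 0.08557223332456679
scene 164 c 0.5631 0.4053 r 0.0277 z 0.06 case [-0.0202  0.5636]
scene 167 c 0.4266 0.1775 r 0.0272 z 0.061 case [-0.1484  0.3311]
scene 94 c 0.5448 0.2872 r 0.0284 z 0.07 case [-0.0343  0.445 ]
scene 184 c 0.5598 0.1756 r 0.0257 z 0.061 case [-0.0152  0.334 ]
scene 275 c 0.5304 -0.2463 r 0.026 z 0.066 case [-0.0294 -0.0888]
top 270 c 0.5592 0.4042 r 0.0263 z 0.063 case [-0.0241  0.5624]
top 277 c 0.559 0.1738 r 0.0263 z 0.063 case [-0.016   0.3321]
top 280 c 0.53 -0.2483 r 0.0261 z 0.069 case [-0.0298 -0.0907]
top 288 c 0.4257 0.1758 r 0.026 z 0.063 case [-0.1493  0.3293]
```

View pics/atop.png

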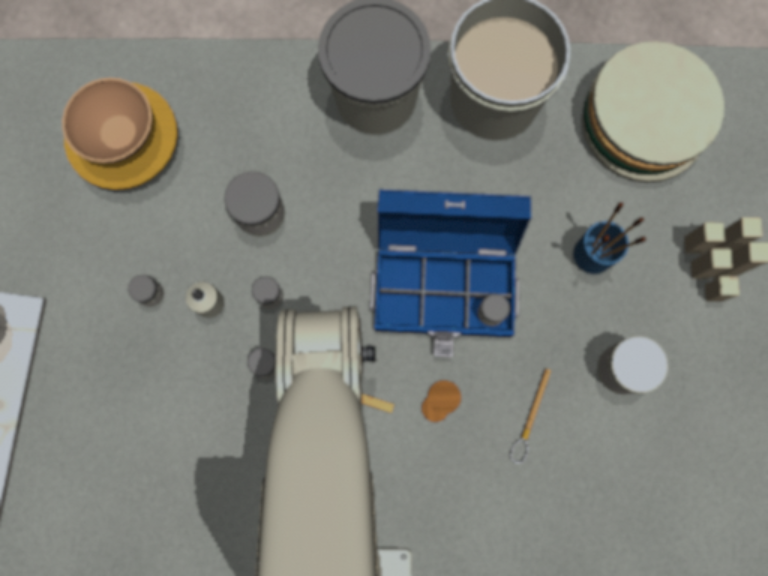

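```bash
cat > go.py <<'E'
from h import *
from scipy.spatial.transform import Rotation as R
import sys
# usage: go.py x y z yawdeg [lean]
x,y,z,yaw=map(float,sys.argv[1:5]); lean=float(sys.argv[5]) if len(sys.argv)>5 else 0
o=bot.get_obs()
T=R.from_euler('y',-lean,degrees=True)*R.from_euler('z',yaw,degrees=True)*R.from_quat([1,0,0,0])
rv=(T*R.from_quat(o['tool_rot']).inv()).as_rotvec(degrees=True)
print('pos',np.round(o['eef_pos'],4),'shift cm',np.round((np.array([x,y,z])-o['eef_pos'])*100,2),'rot',np.round(rv,2),'j',np.round(o['joint_pos'],2),'F',np.round(o['ft_force'],1),'w',round(o['grip_width'],4))
E
python3 go.py .4263 .1765 .11 0
python3 - <<'E'
from h import *
im,d,P=cloud('top'); i=bot.camera_info('top')
im=cv2.resize(im[140:240,230:370],(784,560)).copy();s=5.6
a=-.036;ex=np.array([np.cos(a),np.sin(a)]);ey=np.array([-np.sin(a),np.cos(a)])
for px,py,z in [(0,42,.03),(0,-42,.03),(-76,130,.036),(-76,-130,.036),(-66,42,.03),(-66,-42,.03),(76,130,.036),(76,-130,.036),(-109,0,.035)]:
    q=np.array([.563,-.1587])+ex*px/1000+ey*py/1000
    u,v=w2px(i,[*q,z]); cv2.drawMarker(im,(int((u-230+.5)*s),int((v-140+.5)*s)),(255,255,0),0,14,1)
save(im,'ov.png')
E
```

```text
pos [0.4274 0.0467 0.1396] shift cm [-0.11 12.98 -2.96] rot [-3.64  4.43 -3.96] j [ 0.07  0.11 -0.41  0.97  0.06  3.14] F [ 0.3 -1.   0.1] w 0.0852
```

View pics/ov.png

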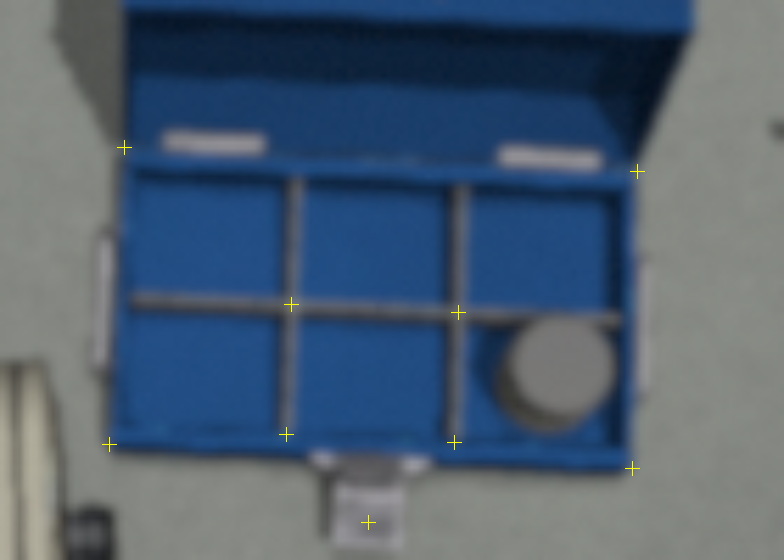

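Call:
move_arm(series=[[[0,2.5,0,-3.6,4.4,5,1],[0,3,0,0,0,8.5,1],[0,3,0,0,0,8.5,1],[0,3,0,0,0,8.5,1],[0,1.5,0,0,0,8.5,1]]])

```text
clock: 6.3
eef_pos: [0.4259, 0.1711, 0.1384]
tool_rot: [0.929, 0.369, -0.006, 0.001]
ft_force: [-0.9, -0.6, -0.6]
grip_width: 0.0856
```

Call:
move_arm(series=[[[0,0,0,0,0,8.5,1],[0,0,0,0,0,8.5,1],[0,0,0,0,0,8.5,1],[0,0,0,0,0,8.5,1],[0,0,0,0,0,8.5,1]]])

```text
clock: 6.8
eef_pos: [0.4256, 0.1687, 0.1375]
tool_rot: [0.73, 0.683, -0.006, 0.005]
ft_force: [-0.5, -0.3, 0.1]
grip_width: 0.0859
```

Call:
move_arm(series=[[[0,0,0,0,0,8.5,1],[0,0,0,0,0,8.5,1],[0,0,0,0,0,8.5,1],[0,0,0,0,0,8.5,1],[0,0,0,0,0,8.5,1]]])

```text
clock: 7.3
eef_pos: [0.4252, 0.1628, 0.1368]
tool_rot: [0.429, 0.903, -0.006, 0.008]
ft_force: [1.0, -0.1, 0.7]
grip_width: 0.0854
```

Call:
move_arm(series=[[[0,0,0,0,0,8.5,1],[0,0,0,0,0,8.5,1],[0,0,0,0,0,8.5,1],[0,0,0,0,0,8.5,1],[0,0,0,0,0,8.5,1]]])

```text
clock: 7.8
eef_pos: [0.4247, 0.1568, 0.1362]
tool_rot: [0.069, 0.998, -0.005, 0.01]
ft_force: [-0.5, 0.2, -0.5]
grip_width: 0.0853
```

```bash
python3 go.py .4263 .1765 .11 180
```

```text
pos [0.4247 0.1568 0.1362] shift cm [ 0.16  1.97 -2.62] rot [0.6  1.11 7.87] j [ 0.37  0.21 -0.3   1.05 -0.02  0.5 ] F [-0.5  0.2 -0.5] w 0.0853
```

Call:
move_arm(series=[[[0.1,1,0,0.6,1.1,4,1],[0.1,1,0,0,0,4,1],[0,0,-2.5,0,0,0,1],[0,0,-3,0,0,0,1],[0,0,-2.5,0,0,0,1]]])

```text
clock: 8.3
eef_pos: [0.4307, 0.173, 0.058]
tool_rot: [-0.001, 1.0, -0.0, 0.005]
ft_force: [0.0, -0.8, 0.0]
grip_width: 0.0857
```

```bash
python3 go.py .4263 .1765 .028 180
```

```text
pos [0.4307 0.173  0.058 ] shift cm [-0.44  0.35 -3.  ] rot [ 0.01  0.54 -0.07] j [ 0.38  0.32 -0.38  0.86 -0.    0.38] F [ 0.  -0.8  0. ] w 0.0857
```

Call:
move_arm(series=[[[-0.4,0.3,-1.5,0,0.5,0,1],[0,0,-1.3,0,0,0,1],[0,0,0,0,0,0,0.2],[0,0,0,0,0,0,0.2],[0,0,0,0,0,0,0.2]]])

```text
clock: 8.8
eef_pos: [0.4244, 0.171, 0.0265]
tool_rot: [0.003, 1.0, -0.002, -0.003]
ft_force: [1.0, -0.3, -1.4]
grip_width: 0.0505
```

Call:
move_arm(series=[[[0,0,0,0,0,0,0.2],[0,0,0,0,0,0,0.2],[0,0,1,0,0,0,0.2],[0,0,1,0,0,0,0.2],[0,0,0,0,0,0,0.2]]])

```text
clock: 9.3
eef_pos: [0.4249, 0.1703, 0.0495]
tool_rot: [0.004, 1.0, -0.002, -0.002]
ft_force: [-0.0, 0.1, -1.8]
grip_width: 0.0507
```

```bash
python3 look.py b;python3 go.py .43 -.07 .13 178
```

```text
9.3 [0.4249 0.1703 0.0495] [ 0.004  1.    -0.002 -0.002] [-0.   0.1 -1.8] 0.050744488980440844
scene 160 c 0.5616 0.4035 r 0.027 z 0.06 case [-0.0216  0.5617]
scene 95 c 0.5445 0.2863 r 0.028 z 0.069 case [-0.0345  0.4441]
scene 78 c 0.437 0.1552 r 0.0296 z 0.068 case [-0.1372  0.3091]
scene 187 c 0.5616 0.1742 r 0.0264 z 0.061 case [-0.0133  0.3326]
scene 275 c 0.5316 -0.2473 r 0.0265 z 0.066 case [-0.0282 -0.0896]
top 270 c 0.56 0.4043 r 0.0264 z 0.063 case [-0.0233  0.5625]
top 280 c 0.5604 0.1739 r 0.0264 z 0.064 case [-0.0146  0.3323]
top 280 c 0.5293 -0.2479 r 0.0261 z 0.069 case [-0.0304 -0.0904]
pos [0.4243 0.1701 0.0485] shift cm [  0.57 -24.01   8.15] rot [ 0.3  -0.3  -1.59] j [ 0.38  0.33 -0.39  0.85 -0.    0.39] F [ 0.1  0.7 -2.3] w 0.0506
```

View pics/bscene.png

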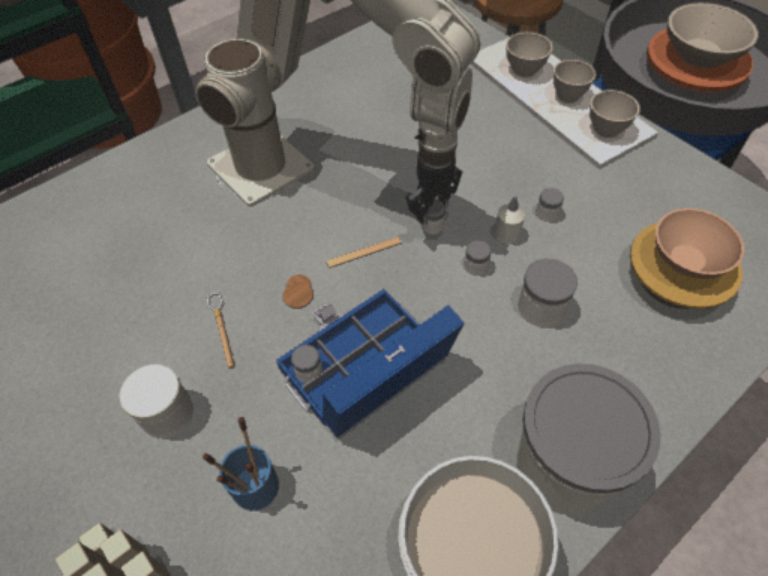

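The jar at (434,225) is in the fingers and lifted, and the others are undisturbed. I'll carry it to cell 0.

Call:
move_arm(series=[[[0,-1,4,0,0,-1.5,0.2],[1,-3,3.5,0,0,0,0.2],[2,-4,0.5,0,0,0,0.2],[2,-4,0,0,0,0,0.2],[2,-4,0,0,0,0,0.2]]])

```text
clock: 9.9
eef_pos: [0.4924, 0.0091, 0.1306]
tool_rot: [0.011, 1.0, -0.003, -0.004]
ft_force: [0.4, 0.2, -2.2]
grip_width: 0.0508
```

```bash
python3 go.py .53 -.0735 .13 178
```

```text
pos [0.4924 0.0091 0.1306] shift cm [ 3.76 -8.26 -0.06] rot [ 0.35 -0.48 -0.79] j [ 0.02  0.3  -0.19  1.09 -0.01  0.04] F [ 0.4  0.2 -2.2] w 0.0508
```

Call:
move_arm(series=[[[1.5,-3.5,0,0,0,0,0.2],[1.5,-3,0,0,0,-0.8,0.2],[0.6,-1.4,0,0,0,0,0.2],[0,0,0,0,0,0,0.2],[0,0,0,0,0,0,0.2]]])

```text
clock: 10.4
eef_pos: [0.5301, -0.0779, 0.1291]
tool_rot: [0.021, 1.0, -0.003, -0.005]
ft_force: [-0.2, 0.2, -2.7]
grip_width: 0.0506
```

```bash
python3 go.py .53 -.0735 .07 178
```

```text
pos [ 0.5301 -0.0779  0.1291] shift cm [-0.01  0.44 -5.91] rot [ 0.35 -0.53  0.46] j [-0.14  0.38 -0.07  1.13 -0.01 -0.1 ] F [-0.2  0.2 -2.7] w 0.0506
```

Call:
move_arm(series=[[[0,0.4,-2.5,0.3,-0.5,0,0.2],[0,0,-2.5,0,0,0,0.2],[0,0,-1,0,0,0,0.2],[0,0,0,0,0,0,0.2],[0,0,0,0,0,0,0.2]]])

```text
clock: 10.9
eef_pos: [0.5279, -0.0675, 0.0684]
tool_rot: [0.017, 1.0, 0.001, -0.001]
ft_force: [0.9, 0.2, -1.9]
grip_width: 0.0508
```

```bash
python3 go.py .53 -.0735 .035 178;python3 look.py c;  python3 - <<'E'
import cv2;a=cv2.imread('pics/cscene.png');b=cv2.imread('pics/ctop.png')
cv2.imwrite('pics/c2.png',cv2.hconcat([cv2.resize(a[220:480,230:490],(400,400)),cv2.resize(b[170:370,340:540],(400,400))]))
E
```

```text
pos [ 0.5279 -0.0675  0.0684] shift cm [ 0.21 -0.6  -3.34] rot [-0.09 -0.1  -0.02] j [-0.13  0.43 -0.17  0.97  0.   -0.09] F [ 0.9  0.2 -1.9] w 0.0508
10.9 [ 0.5279 -0.0675  0.0684] [ 0.017  1.     0.001 -0.001] [ 0.9  0.2 -1.9] 0.0508284266497442
scene 158 c 0.5614 0.4054 r 0.027 z 0.061 case [-0.0219  0.5637]
scene 102 c 0.5448 0.2876 r 0.0283 z 0.069 case [-0.0342  0.4454]
scene 186 c 0.5606 0.1764 r 0.0267 z 0.061 case [-0.0144  0.3348]
scene 63 c 0.542 -0.0774 r 0.0251 z 0.067 case [-0.0239  0.0805]
scene 277 c 0.5314 -0.2461 r 0.0266 z 0.066 case [-0.0284 -0.0885]
top 270 c 0.5592 0.4042 r 0.0265 z 0.064 case [-0.0241  0.5624]
top 275 c 0.5592 0.1738 r 0.0262 z 0.063 case [-0.0157  0.3321]
top 63 c 0.5405 0.2855 r 0.0281 z 0.071 case [-0.0385  0.4431]
top 281 c 0.5294 -0.2474 r 0.0261 z 0.069 case [-0.0304 -0.0898]
```

View pics/c2.png

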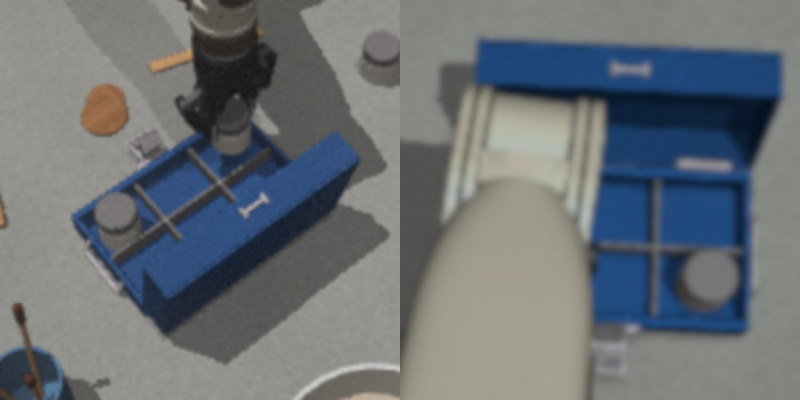

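The jar hovers over cell 0 (left half, 230,130). I'll correct 6 mm in y and lower it.

Call:
move_arm(series=[[[0.2,-0.5,-0.5,0,0,0,0.2],[0,0,-1,0,0,0,0.2],[0,0,-0.8,0,0,0,0.2],[0,0,-0.4,0,0,0,0.2],[0,0,0,0,0,0,0.2]]])

```text
clock: 11.5
eef_pos: [0.5327, -0.0739, 0.0419]
tool_rot: [0.018, 1.0, 0.0, 0.002]
ft_force: [-0.4, 0.0, -4.2]
grip_width: 0.0505
```

```bash
python3 go.py .53 -.0735 .035 178
```

```text
pos [ 0.5327 -0.0739  0.0419] shift cm [-0.27  0.04 -0.69] rot [-0.04  0.26  0.03] j [-0.14  0.47 -0.19  0.9   0.   -0.1 ] F [-0.4  0.  -4.2] w 0.0505
```

Call:
move_arm(series=[[[-0.2,0,-0.4,0,0,0,0.2],[0,0,-0.3,0,0,0,0.2],[0,0,0,0,0,0,0.2],[0,0,0,0,0,0,0.2],[0,0,0,0,0,0,0.2]]])

```text
clock: 12.0
eef_pos: [0.5303, -0.0739, 0.0341]
tool_rot: [0.018, 1.0, 0.0, 0.002]
ft_force: [0.1, 0.1, -2.1]
grip_width: 0.0506
```

Call:
move_arm(series=[[[0,0,-0.15,0,0,0,0.2],[0,0,0,0,0,0,0.2],[0,0,0,0,0,0,0.7],[0,0,0,0,0,0,0.7],[0,0,0,0,0,0,0.7]]])

```text
clock: 12.5
eef_pos: [0.5321, -0.0741, 0.0342]
tool_rot: [0.018, 1.0, 0.0, 0.004]
ft_force: [-0.1, 0.5, -0.8]
grip_width: 0.0594
```

Call:
move_arm(series=[[[0,0,0.5,0,0,0,0.75],[0,0,2.5,0,0,0,0.75],[0,0,4,0,0,0,0.75],[0,1,4,0,0,0,1],[0,3,0,0,0,0,1]]])

```text
clock: 13.0
eef_pos: [0.5311, -0.0357, 0.1489]
tool_rot: [0.02, 1.0, 0.0, 0.003]
ft_force: [1.3, 0.9, 1.0]
grip_width: 0.0854
```

Call:
move_arm(series=[[[0,4.5,0,0,0,0,1],[0,4.5,0,0,0,0,1],[0,4.5,0,0,0,0,1],[0,4,0,0,0,0,1],[0,0,0,0,0,0,1]]])

```text
clock: 13.5
eef_pos: [0.5336, 0.1474, 0.1557]
tool_rot: [0.021, 1.0, 0.002, 0.01]
ft_force: [-0.3, -0.3, 0.2]
grip_width: 0.0856
```

```bash
python3 look.py d; python3 go.py .560 .1745 .07 180 
```

```text
13.5 [0.5336 0.1474 0.1557] [0.021 1.    0.002 0.01 ] [-0.3 -0.3  0.2] 0.08560437654523964
scene 168 c 0.561 0.4037 r 0.0265 z 0.061 case [-0.0222  0.5619]
scene 90 c 0.5468 0.2845 r 0.0266 z 0.069 case [-0.0321  0.4423]
scene 188 c 0.5597 0.1749 r 0.0267 z 0.061 case [-0.0153  0.3332]
scene 243 c 0.5352 -0.0749 r 0.0266 z 0.067 case [-0.0308  0.0828]
scene 273 c 0.5318 -0.2455 r 0.0268 z 0.066 case [-0.0281 -0.0879]
top 270 c 0.5605 0.404 r 0.0257 z 0.063 case [-0.0228  0.5622]
top 271 c 0.5333 -0.0761 r 0.026 z 0.069 case [-0.0327  0.0815]
top 281 c 0.5291 -0.2481 r 0.0258 z 0.069 case [-0.0307 -0.0906]
pos [0.5335 0.1438 0.1554] shift cm [ 2.65  3.07 -8.54] rot [-0.06  1.07  2.63] j [ 0.27  0.37 -0.01  1.17 -0.    0.31] F [ 0.1 -1.1 -0.5] w 0.0852
```

View pics/dscene.png

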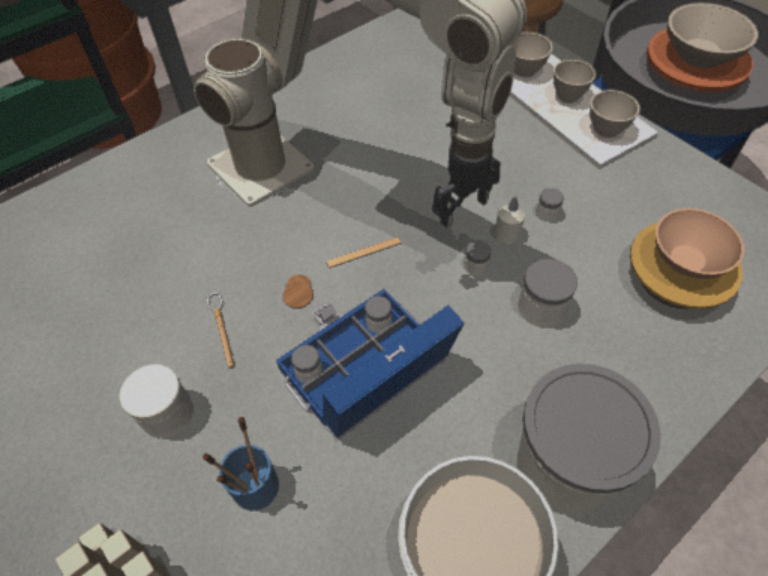

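Jar 1 stands in cell 0 at (378,313) with z at floor level. The second jar hasn't moved and is at (478,255). I'll go for it.

Call:
move_arm(series=[[[1,1.5,0,0,1,2.6,1],[1.2,1.3,-2,0,0,0,1],[0.3,0,-2,0,0,0,1],[0,0,-2,0,0,0,1],[0,0,0,0,0,0,1]]])

```text
clock: 14.1
eef_pos: [0.5605, 0.1653, 0.0959]
tool_rot: [0.004, 1.0, -0.0, 0.002]
ft_force: [-0.9, -0.5, -0.7]
grip_width: 0.0853
```

```bash
python3 go.py .560 .1745 .028 180 
```

```text
pos [0.5605 0.1653 0.0959] shift cm [-0.05  0.92 -6.79] rot [0.03 0.17 0.45] j [ 0.29  0.49  0.01  1.08 -0.    0.3 ] F [-0.9 -0.5 -0.7] w 0.0853
```

Call:
move_arm(series=[[[0,0.8,0,0,0,0.4,1],[0,0,0,0,0,0,1],[0,0,-2.5,0,0,0,1],[0,0,-2,0,0,0,1],[0,0,0,0,0,0,1]]])

```text
clock: 14.6
eef_pos: [0.5647, 0.1717, 0.0564]
tool_rot: [0.003, 1.0, 0.001, 0.006]
ft_force: [-0.9, -0.5, 0.3]
grip_width: 0.085
```

```bash
python3 go.py .560 .1745 .028 180 
```

```text
pos [0.5647 0.1717 0.0564] shift cm [-0.47  0.28 -2.84] rot [-0.1   0.71  0.29] j [ 0.3   0.53 -0.03  0.99 -0.    0.3 ] F [-0.9 -0.5  0.3] w 0.085
```

Call:
move_arm(series=[[[-0.4,0.3,-1.3,0,0.7,0,1],[0,0,-1.3,0,0,0,1],[0,0,0,0,0,0,0.2],[0,0,0,0,0,0,0.2],[0,0,0,0,0,0,0.2]]])

```text
clock: 15.1
eef_pos: [0.5633, 0.1758, 0.0333]
tool_rot: [0.002, 1.0, 0.002, 0.003]
ft_force: [-1.5, -0.2, -0.8]
grip_width: 0.0504
```

Call:
move_arm(series=[[[0,0,0,0,0,0,0.2],[0,0,0,0,0,0,0.2],[0,0,1,0,0,0,0.2],[0,0,3,0,0,0,0.2],[-0.5,-1,3,0,0,0,0.2]]])

```text
clock: 15.6
eef_pos: [0.554, 0.1651, 0.1008]
tool_rot: [0.002, 1.0, 0.0, -0.003]
ft_force: [0.7, -0.1, -1.3]
grip_width: 0.0502
```

```bash
python3 go.py .529 -.1575 .14 178 
```

```text
pos [0.554  0.1651 0.1008] shift cm [ -2.5  -32.26   3.92] rot [-0.03 -0.29 -1.79] j [0.29 0.48 0.01 1.1  0.   0.29] F [ 0.7 -0.1 -1.3] w 0.0502
```

Call:
move_arm(series=[[[-0.5,-2,3,0,0,-1.8,0.2],[-0.4,-4.5,1,0,0,0,0.2],[-0.4,-4.5,0,0,0,0,0.2],[-0.4,-4.5,0,0,0,0,0.2],[-0.3,-4.5,0,0,0,0,0.2]]])

```text
clock: 16.1
eef_pos: [0.5369, -0.035, 0.1521]
tool_rot: [0.012, 1.0, 0.002, 0.005]
ft_force: [0.5, -0.6, -1.8]
grip_width: 0.0506
```

Call:
move_arm(series=[[[0,-4.5,0,0,0,0,0.2],[0,-4.5,0,0,0,0,0.2],[0,-3,0,0,0,0,0.2],[0,0,0,0,0,0,0.2],[0,0,0,0,0,0,0.2]]])

```text
clock: 16.6
eef_pos: [0.535, -0.1664, 0.1565]
tool_rot: [0.017, 1.0, 0.0, 0.007]
ft_force: [0.7, -0.4, -1.9]
grip_width: 0.0506
```

```bash
python3 go.py .5325 -.1575 .075 178 
```

```text
pos [ 0.535  -0.1664  0.1565] shift cm [-0.25  0.89 -8.15] rot [-0.03  0.85 -0.05] j [-0.3   0.39  0.02  1.18  0.   -0.27] F [ 0.7 -0.4 -1.9] w 0.0506
```

Call:
move_arm(series=[[[-0.2,0.6,0,0,0.8,0,0.2],[0,0,-3,0,0,0,0.2],[0,0,-3,0,0,0,0.2],[0,0,-1,0,0,0,0.2],[0,0,0,0,0,0,0.2]]])

```text
clock: 17.1
eef_pos: [0.5342, -0.1532, 0.0875]
tool_rot: [0.013, 1.0, 0.001, 0.001]
ft_force: [0.1, -0.3, -1.6]
grip_width: 0.0508
```

```bash
python3 go.py .5325 -.1575 .040 178;python3 look.py e;  python3 - <<'E'
import cv2;a=cv2.imread('pics/escene.png');b=cv2.imread('pics/etop.png')
cv2.imwrite('pics/e2.png',cv2.hconcat([cv2.resize(a[220:480,230:490],(400,400)),cv2.resize(b[170:370,340:540],(400,400))]))
E
```

```text
pos [ 0.5342 -0.1532  0.0875] shift cm [-0.17 -0.43 -4.75] rot [-0.1   0.11 -0.53] j [-0.28  0.45 -0.09  1.03  0.   -0.25] F [ 0.1 -0.3 -1.6] w 0.0508
17.1 [ 0.5342 -0.1532  0.0875] [0.013 1.    0.001 0.001] [ 0.1 -0.3 -1.6] 0.0508337250606748
scene 160 c 0.5615 0.4023 r 0.0271 z 0.061 case [-0.0217  0.5606]
scene 103 c 0.5451 0.2885 r 0.0289 z 0.071 case [-0.034   0.4462]
scene 244 c 0.5345 -0.0751 r 0.0272 z 0.066 case [-0.0315  0.0825]
scene 278 c 0.5315 -0.2465 r 0.0262 z 0.066 case [-0.0283 -0.0889]
top 271 c 0.5597 0.4038 r 0.0261 z 0.063 case [-0.0235  0.562 ]
top 225 c 0.5336 -0.0757 r 0.0253 z 0.069 case [-0.0324  0.0819]
top 96 c 0.529 -0.2553 r 0.0235 z 0.068 case [-0.0305 -0.0977]
```

View pics/e2.png

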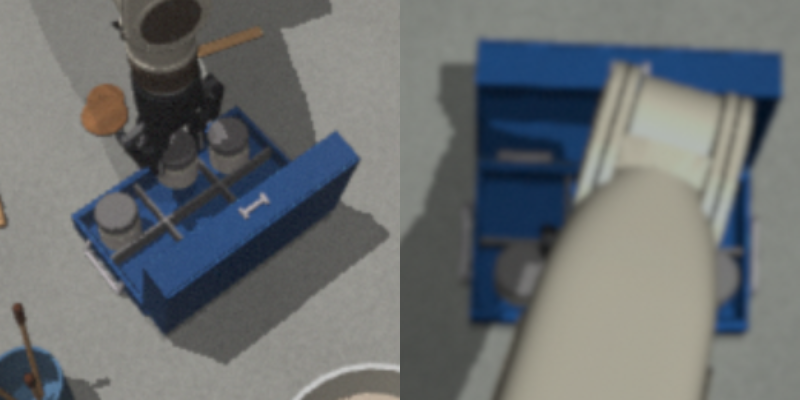

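The jar is held upright over cell 1 (left half, 180,160), between the two standing jars. I'll correct y by 4 mm and lower it.

Call:
move_arm(series=[[[-0.2,-0.3,0,0,0,-0.5,0.2],[0,0,-1.5,0,0,0,0.2],[0,0,-1.5,0,0,0,0.2],[0,0,-0.5,0,0,0,0.2],[0,0,0,0,0,0,0.2]]])

```text
clock: 17.7
eef_pos: [0.5383, -0.1585, 0.0609]
tool_rot: [0.018, 1.0, -0.002, 0.009]
ft_force: [0.2, 0.5, -2.2]
grip_width: 0.0504
```

```bash
python3 go.py .5325 -.1575 .040 178
```

```text
pos [ 0.5383 -0.1585  0.0609] shift cm [-0.58  0.1  -2.09] rot [0.2  1.   0.05] j [-0.29  0.48 -0.12  0.96  0.   -0.25] F [ 0.2  0.5 -2.2] w 0.0504
```

Call:
move_arm(series=[[[-0.5,0,-0.5,0,1,0,0.2],[0,0,-0.5,0,0,0,0.2],[0,0,-0.3,0,0,0,0.2],[0,0,0,0,0,0,0.2],[0,0,0,0,0,0,0.2]]])

```text
clock: 18.2
eef_pos: [0.5348, -0.1594, 0.0497]
tool_rot: [0.018, 1.0, -0.002, 0.002]
ft_force: [-0.3, -0.1, -2.2]
grip_width: 0.0502
```

```bash
python3 go.py .5325 -.1575 .040 178
```

```text
pos [ 0.5348 -0.1594  0.0497] shift cm [-0.23  0.19 -0.97] rot [0.27 0.18 0.09] j [-0.29  0.49 -0.13  0.95 -0.   -0.25] F [-0.3 -0.1 -2.2] w 0.0502
```

Call:
move_arm(series=[[[-0.2,0.2,-0.5,0,0,0,0.2],[0,0,-0.3,0,0,0,0.2],[0,0,0,0,0,0,0.2],[0,0,0,0,0,0,0.2],[0,0,0,0,0,0,0.2]]])

```text
clock: 18.7
eef_pos: [0.5326, -0.1571, 0.0411]
tool_rot: [0.018, 1.0, -0.002, 0.002]
ft_force: [0.3, -0.2, -2.0]
grip_width: 0.0507
```

```bash
python3 go.py .5325 -.1575 .040 178
```

```text
pos [ 0.5326 -0.1571  0.0411] shift cm [-0.01 -0.04 -0.11] rot [0.27 0.18 0.08] j [-0.28  0.5  -0.15  0.92 -0.   -0.25] F [ 0.3 -0.2 -2. ] w 0.0507
```

Call:
move_arm(series=[[[0,0,-0.2,0,0,0,0.2],[0,0,0,0,0,0,0.2],[0,0,0,0,0,0,0.68],[0,0,0,0,0,0,0.72],[0,0,0,0,0,0,0.72]]])

```text
clock: 19.2
eef_pos: [0.534, -0.1576, 0.0403]
tool_rot: [0.018, 1.0, -0.003, 0.003]
ft_force: [0.0, 0.4, 0.8]
grip_width: 0.0615
```

Call:
move_arm(series=[[[0,0,0.5,0,0,0,0.72],[0,0,2.5,0,0,0,0.72],[0,0,4,0,0,0,0.75],[0,1,4,0,0,0,1],[0,3,2,0,0,0,1]]])

```text
clock: 19.7
eef_pos: [0.5306, -0.1186, 0.1722]
tool_rot: [0.021, 1.0, -0.002, -0.0]
ft_force: [0.2, 0.2, 0.5]
grip_width: 0.0854
```

Call:
move_arm(series=[[[0,4.5,0,0,0,0,1],[0,4.5,0,0,0,0,1],[0,4.5,0,0,0,0,1],[0,4.5,0,0,0,0,1],[0,4.5,0,0,0,0,1]]])

```text
clock: 20.2
eef_pos: [0.5346, 0.1105, 0.1823]
tool_rot: [0.025, 1.0, -0.003, 0.009]
ft_force: [0.8, -0.3, -0.7]
grip_width: 0.0857
```

```bash
python3 look.py f;python3 go.py .56 .404 .19 180;  python3 - <<'E'
import cv2;a=cv2.imread('pics/fscene.png');b=cv2.imread('pics/ftop.png')
cv2.imwrite('pics/f2.png',cv2.hconcat([cv2.resize(a[220:480,230:490],(400,400)),cv2.resize(b[170:370,340:540],(400,400))]))
E
```

```text
20.2 [0.5346 0.1105 0.1823] [ 0.025  1.    -0.003  0.009] [ 0.8 -0.3 -0.7] 0.08571404130628141
scene 159 c 0.5623 0.4022 r 0.0278 z 0.061 case [-0.0209  0.5605]
scene 93 c 0.5473 0.2838 r 0.0266 z 0.069 case [-0.0316  0.4416]
scene 244 c 0.5344 -0.0748 r 0.0264 z 0.067 case [-0.0316  0.0828]
scene 258 c 0.5321 -0.1595 r 0.0262 z 0.066 case [-0.0309 -0.0019]
scene 276 c 0.5311 -0.2458 r 0.0264 z 0.067 case [-0.0288 -0.0882]
top 270 c 0.5598 0.4045 r 0.0263 z 0.063 case [-0.0235  0.5627]
top 270 c 0.5332 -0.0761 r 0.0259 z 0.069 case [-0.0328  0.0815]
top 271 c 0.53 -0.1596 r 0.0255 z 0.069 case [-0.033  -0.0021]
top 282 c 0.5298 -0.2484 r 0.0261 z 0.069 case [-0.0299 -0.0908]
pos [0.5346 0.1142 0.1821] shift cm [ 2.54 28.98  0.79] rot [0.18 1.02 2.42] j [ 0.21  0.34  0.02  1.23 -0.01  0.26] F [0.9 0.1 0.1] w 0.0856
```

View pics/f2.png

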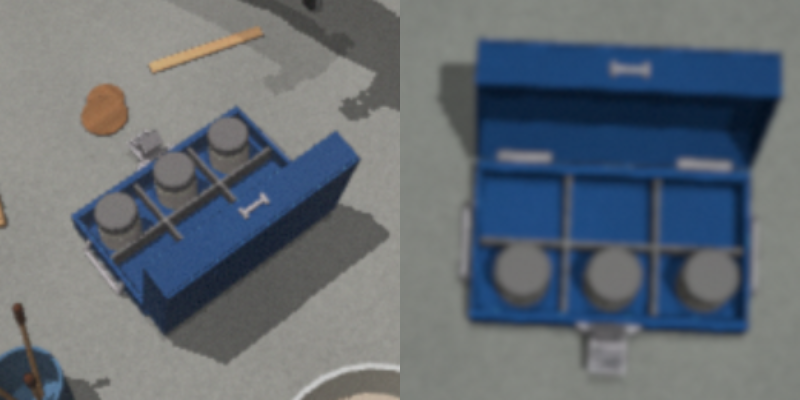

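The front row now shows three upright jars at (right half) 523,270, 613,277 and 710,277, counting the stored one. Next is the third jar, passing high over the bottle.

Call:
move_arm(series=[[[0.5,4.5,0,0,1,2.4,1],[0.5,4.8,0,0,0,0,1],[0.5,4.8,0,0,0,0,1],[0.5,4.8,0,0,0,0,1],[0.5,4.8,0,0,0,0,1]]])

```text
clock: 20.8
eef_pos: [0.5607, 0.3501, 0.1854]
tool_rot: [0.005, 1.0, -0.003, 0.002]
ft_force: [1.6, -0.4, 0.5]
grip_width: 0.0855
```

```bash
python3 go.py .56 .404 .10 180
```

```text
pos [0.5607 0.3501 0.1854] shift cm [-0.07  5.39 -8.54] rot [0.36 0.17 0.54] j [ 0.56  0.59  0.42  1.4  -0.01  0.57] F [ 1.6 -0.4  0.5] w 0.0855
```

Call:
move_arm(series=[[[0,3,0,0.4,0.2,0.5,1],[0,2,-1,0,0,0,1],[0,0,-3,0,0,0,1],[0,0,-3,0,0,0,1],[0,0,-1,0,0,0,1]]])

```text
clock: 21.3
eef_pos: [0.5627, 0.4087, 0.1062]
tool_rot: [-0.004, 1.0, 0.003, 0.004]
ft_force: [-0.4, 0.0, -0.1]
grip_width: 0.0853
```

```bash
python3 go.py .56 .404 .028 180
```

```text
pos [0.5627 0.4087 0.1062] shift cm [-0.27 -0.47 -7.82] rot [-0.37  0.4  -0.42] j [0.63 0.69 0.39 1.26 0.   0.62] F [-0.4  0.  -0.1] w 0.0853
```

Call:
move_arm(series=[[[-0.3,-0.4,-1,-0.4,0.4,-0.4,1],[0,0,-2,0,0,0,1],[0,0,-2,0,0,0,1],[0,0,0,0,0,0,1],[0,0,0,0,0,0,1]]])

```text
clock: 21.8
eef_pos: [0.5618, 0.4008, 0.0577]
tool_rot: [0.003, 1.0, -0.001, 0.0]
ft_force: [-0.0, 0.6, 0.2]
grip_width: 0.0854
```

```bash
python3 go.py .56 .404 .028 180; python3 look.py g
```

```text
pos [0.5618 0.4008 0.0577] shift cm [-0.18  0.32 -2.97] rot [0.09 0.05 0.3 ] j [ 0.62  0.73  0.32  1.17 -0.    0.63] F [-0.   0.6  0.2] w 0.0854
21.8 [0.5618 0.4008 0.0577] [ 0.003  1.    -0.001  0.   ] [-0.   0.6  0.2] 0.08539300609015471
scene 127 c 0.5624 0.4032 r 0.0268 z 0.061 case [-0.0208  0.5615]
scene 102 c 0.5444 0.29 r 0.03 z 0.07 case [-0.0348  0.4478]
scene 246 c 0.5346 -0.0753 r 0.0264 z 0.066 case [-0.0314  0.0824]
scene 259 c 0.5322 -0.1581 r 0.0262 z 0.067 case [-0.0308 -0.0005]
scene 280 c 0.5314 -0.2463 r 0.0265 z 0.066 case [-0.0285 -0.0887]
top 138 c 0.5585 0.4029 r 0.0241 z 0.063 case [-0.0247  0.561 ]
top 264 c 0.5331 -0.0768 r 0.0259 z 0.069 case [-0.0328  0.0808]
top 271 c 0.53 -0.1596 r 0.0255 z 0.069 case [-0.0329 -0.0021]
top 285 c 0.5294 -0.2479 r 0.0263 z 0.069 case [-0.0303 -0.0903]
```

Call:
move_arm(series=[[[-0.2,0.3,-1.3,0,0,0,1],[0,0,-1.3,0,0,0,1],[0,0,0,0,0,0,0.2],[0,0,0,0,0,0,0.2],[0,0,0,0,0,0,0.2]]])

```text
clock: 22.4
eef_pos: [0.5613, 0.4057, 0.0336]
tool_rot: [0.002, 1.0, 0.001, 0.003]
ft_force: [-0.7, 0.5, -0.5]
grip_width: 0.0504
```

Call:
move_arm(series=[[[0,0,0,0,0,0,0.2],[0,0,0,0,0,0,0.2],[0,0,1,0,0,0,0.2],[0,0,4,0,0,0,0.2],[0,0,4,0,0,0,0.2]]])

```text
clock: 22.9
eef_pos: [0.556, 0.4018, 0.1176]
tool_rot: [0.002, 1.0, -0.004, -0.004]
ft_force: [1.1, 0.6, -0.4]
grip_width: 0.0504
```

```bash
python3 go.py .56 .404 .2 178
```

```text
pos [0.556  0.4018 0.1176] shift cm [0.4  0.22 8.24] rot [ 0.48 -0.51 -1.72] j [ 0.63  0.69  0.41  1.3  -0.    0.63] F [ 1.1  0.6 -0.4] w 0.0504
```

Call:
move_arm(series=[[[0,0,4,0.5,-0.5,-1.7,0.2],[-0.5,0,4,0,0,0,0.2],[-1,-3.5,1,0,0,0,0.2],[-1,-4.5,0,0,0,0,0.2],[0,-4.5,0,0,0,0,0.2]]])

```text
clock: 23.4
eef_pos: [0.5329, 0.2819, 0.2223]
tool_rot: [0.013, 1.0, 0.006, 0.008]
ft_force: [1.2, -1.2, -1.3]
grip_width: 0.0503
```

```bash
python3 go.py .601 -.076 .2 178
```

```text
pos [0.5329 0.2819 0.2223] shift cm [  6.81 -35.79  -2.23] rot [-0.73  0.96 -0.48] j [0.48 0.43 0.26 1.37 0.   0.51] F [ 1.2 -1.2 -1.3] w 0.0503
```

Call:
move_arm(series=[[[0,-4.8,0,-0.7,0.9,-0.5,0.2],[0,-4.8,0,0,0,0,0.2],[0,-4.8,0,0,0,0,0.2],[0.5,-4.8,-0.5,0,0,0,0.2],[0.5,-4.8,-0.5,0,0,0,0.2]]])

```text
clock: 23.9
eef_pos: [0.5417, 0.0344, 0.2195]
tool_rot: [0.015, 1.0, 0.001, 0.005]
ft_force: [1.7, -0.7, -1.3]
grip_width: 0.0506
```

```bash
python3 go.py .601 -.076 .15 178
```

```text
pos [0.5417 0.0344 0.2195] shift cm [  5.93 -11.04  -6.95] rot [-0.13  0.63 -0.23] j [0.06 0.32 0.08 1.32 0.   0.09] F [ 1.7 -0.7 -1.3] w 0.0506
```

Call:
move_arm(series=[[[0.5,-4,-1.5,0,0.6,0,0.2],[1,-3,-2,0,0,0,0.2],[1,-2.4,-2,0,0,0,0.2],[0.5,0,-0.5,0,0,0,0.2],[0,0,0,0,0,0,0.2]]])

```text
clock: 24.4
eef_pos: [0.5725, -0.0713, 0.1628]
tool_rot: [0.021, 1.0, 0.0, 0.004]
ft_force: [-0.6, 0.4, -0.7]
grip_width: 0.0505
```

```bash
python3 go.py .601 -.076 .11 178
```

```text
pos [ 0.5725 -0.0713  0.1628] shift cm [ 2.85 -0.47 -5.28] rot [-0.04  0.44  0.43] j [-0.12  0.42  0.08  1.22  0.   -0.08] F [-0.6  0.4 -0.7] w 0.0505
```

Call:
move_arm(series=[[[1,-0.4,-1,0,0.4,0.4,0.2],[1,0,-1,0,0,0,0.2],[0.6,0,-1.5,0,0,0,0.2],[0,0,-1.5,0,0,0,0.2],[0,0,0,0,0,0,0.2]]])

```text
clock: 24.9
eef_pos: [0.6008, -0.0707, 0.1141]
tool_rot: [0.015, 1.0, 0.001, 0.002]
ft_force: [-1.2, -0.4, -1.5]
grip_width: 0.0505
```

```bash
python3 go.py .601 -.076 .04 178;python3 look.py i;  python3 - <<'E'
import cv2;a=cv2.imread('pics/iscene.png');b=cv2.imread('pics/itop.png')
cv2.imwrite('pics/i2.png',cv2.hconcat([cv2.resize(a[220:480,230:490],(400,400)),cv2.resize(b[170:370,340:540],(400,400))]))
E
```

```text
pos [ 0.6008 -0.0707  0.1141] shift cm [ 0.02 -0.53 -7.41] rot [-0.08  0.29 -0.28] j [-0.12  0.51  0.09  1.15  0.   -0.09] F [-1.2 -0.4 -1.5] w 0.0505
24.9 [ 0.6008 -0.0707  0.1141] [0.015 1.    0.001 0.002] [-1.2 -0.4 -1.5] 0.050466410441329955
scene 102 c 0.545 0.2837 r 0.0273 z 0.069 case [-0.0339  0.4415]
scene 75 c 0.5343 -0.0864 r 0.0223 z 0.066 case [-0.0313  0.0712]
scene 259 c 0.5309 -0.1577 r 0.0265 z 0.066 case [-0.0321 -0.0002]
scene 275 c 0.5309 -0.2463 r 0.0258 z 0.067 case [-0.029  -0.0887]
top 64 c 0.5416 0.287 r 0.0284 z 0.07 case [-0.0374  0.4447]
top 210 c 0.5294 -0.1613 r 0.026 z 0.069 case [-0.0335 -0.0038]
top 287 c 0.5294 -0.2479 r 0.0262 z 0.069 case [-0.0304 -0.0903]
```

View pics/i2.png

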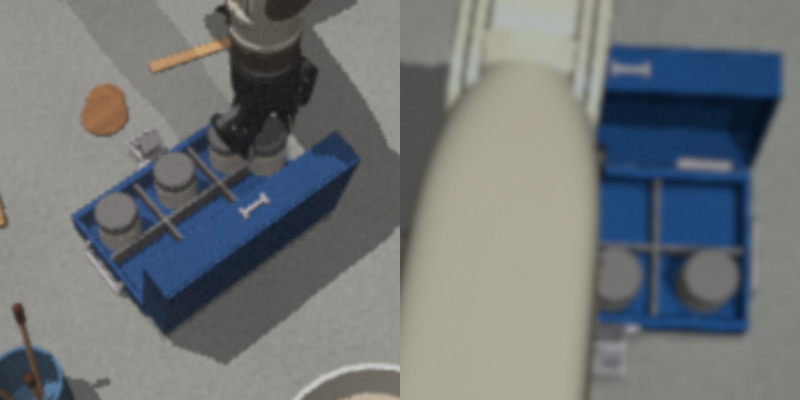

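The third jar hangs over cell 3 (left half, 268,150), clear of both the lid and the front jar. I'll lower it.

Call:
move_arm(series=[[[0,-0.4,0,0,0.3,0,0.2],[0,0,-1.5,0,0,0,0.2],[0,0,-1.5,0,0,0,0.2],[0,0,-0.5,0,0,0,0.2],[0,0,0,0,0,0,0.2]]])

```text
clock: 25.5
eef_pos: [0.6052, -0.0756, 0.0858]
tool_rot: [0.015, 1.0, -0.0, 0.006]
ft_force: [-0.1, 0.1, -0.8]
grip_width: 0.0504
```

```bash
python3 go.py .601 -.076 .04 178
```

```text
pos [ 0.6052 -0.0756  0.0858] shift cm [-0.42 -0.04 -4.58] rot [ 0.03  0.65 -0.33] j [-0.12  0.54  0.06  1.08  0.   -0.1 ] F [-0.1  0.1 -0.8] w 0.0504
```

Call:
move_arm(series=[[[-0.5,0,-1,0,0.6,-0.3,0.2],[-0.2,0,-1.2,0,0,0,0.2],[0,0,-0.8,0,0,0,0.2],[0,0,0,0,0,0,0.2],[0,0,0,0,0,0,0.2]]])

```text
clock: 26.0
eef_pos: [0.5984, -0.0759, 0.0552]
tool_rot: [0.018, 1.0, -0.0, 0.001]
ft_force: [-0.3, 0.5, -1.5]
grip_width: 0.0505
```

```bash
python3 go.py .601 -.076 .04 178
```

```text
pos [ 0.5984 -0.0759  0.0552] shift cm [ 0.26 -0.01 -1.52] rot [0.06 0.15 0.02] j [-0.13  0.56  0.02  1.02 -0.   -0.09] F [-0.3  0.5 -1.5] w 0.0505
```

Call:
move_arm(series=[[[0.2,0,-0.5,0,0,0,0.2],[0,0,-0.5,0,0,0,0.2],[0,0,-0.2,0,0,0,0.2],[0,0,0,0,0,0,0.2],[0,0,0,0,0,0,0.2]]])

```text
clock: 26.5
eef_pos: [0.6013, -0.076, 0.0427]
tool_rot: [0.018, 1.0, -0.001, 0.002]
ft_force: [-0.2, 0.4, -1.1]
grip_width: 0.0504
```

```bash
python3 go.py .601 -.076 .04 178
```

```text
pos [ 0.6013 -0.076   0.0427] shift cm [-0.03 -0.   -0.27] rot [0.06 0.22 0.01] j [-0.13  0.58  0.01  0.99 -0.   -0.09] F [-0.2  0.4 -1.1] w 0.0504
```

Call:
move_arm(series=[[[0,0,-0.3,0,0,0,0.2],[0,0,0,0,0,0,0.2],[0,0,0,0,0,0,0.2],[0,0,0,0,0,0,0.68],[0,0,0,0,0,0,0.72]]])

```text
clock: 27.0
eef_pos: [0.6022, -0.0761, 0.0405]
tool_rot: [0.018, 1.0, -0.001, 0.003]
ft_force: [0.4, -0.3, 0.7]
grip_width: 0.0613
```

Call:
move_arm(series=[[[0,0,0,0,0,0,0.72],[0,0,0.5,0,0,0,0.75],[0,0,2.5,0,0,0,0.75],[0,0,4,0,0,0,0.75],[-0.5,0,4,0,0,0,0.75]]])

```text
clock: 27.5
eef_pos: [0.5923, -0.0754, 0.1478]
tool_rot: [0.018, 1.0, 0.0, -0.004]
ft_force: [0.2, 0.2, -0.2]
grip_width: 0.064
```

Call:
move_arm(series=[[[-2,3,3,0,0,0,0.4],[-2,4,2,0,0,0,0],[0,4.5,2,0,0,0,0],[0,4.5,0,0,0,0,0],[0,4.5,0,0,0,0,0]]])

```text
clock: 28.0
eef_pos: [0.5545, 0.1292, 0.2325]
tool_rot: [0.024, 1.0, 0.0, 0.006]
ft_force: [0.4, -0.2, -0.9]
grip_width: -0.0001
```

```bash
python3 look.py j;python3 go.py .70 -.155 .26 180 30;  python3 - <<'E'
import cv2;a=cv2.imread('pics/jscene.png');b=cv2.imread('pics/jtop.png')
cv2.imwrite('pics/j2.png',cv2.hconcat([cv2.resize(a[220:480,230:490],(400,400)),cv2.resize(b[170:370,340:540],(400,400))]))
E
```

```text
28.0 [0.5545 0.1292 0.2325] [0.024 1.    0.    0.006] [ 0.4 -0.2 -0.9] -0.0001212231362790293
scene 107 c 0.5459 0.2872 r 0.0279 z 0.07 case [-0.0331  0.445 ]
scene 245 c 0.5345 -0.0746 r 0.0261 z 0.066 case [-0.0315  0.083 ]
scene 259 c 0.5315 -0.1578 r 0.0268 z 0.066 case [-0.0315 -0.0003]
scene 195 c 0.6003 -0.0773 r 0.0258 z 0.067 case [0.0344 0.0827]
scene 280 c 0.5314 -0.247 r 0.0262 z 0.066 case [-0.0284 -0.0894]
top 263 c 0.6003 -0.0786 r 0.0252 z 0.069 case [0.0344 0.0814]
top 271 c 0.5335 -0.0764 r 0.0257 z 0.069 case [-0.0324  0.0812]
top 268 c 0.5297 -0.1596 r 0.0256 z 0.069 case [-0.0332 -0.0021]
top 286 c 0.5297 -0.2478 r 0.0261 z 0.069 case [-0.0301 -0.0903]
pos [0.5547 0.1333 0.2322] shift cm [ 14.53 -28.83   2.78] rot [ -0.75 -29.24   2.21] j [ 0.24  0.37  0.19  1.37 -0.    0.28] F [ 0.  -0.8 -0.6] w 0.0004
```

View pics/j2.png

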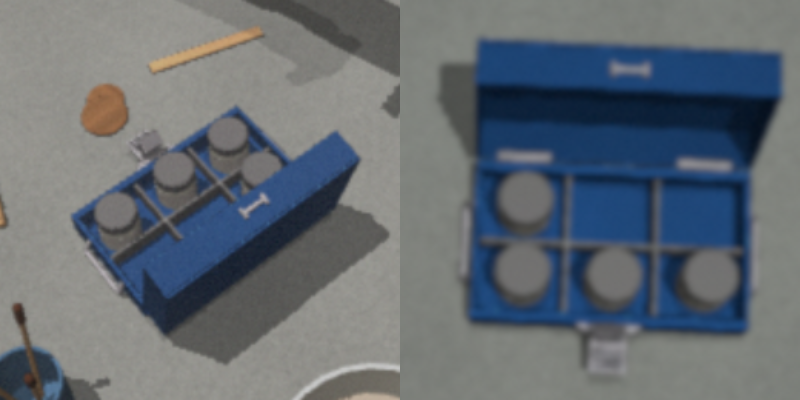

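All three jars read as standing within 4 mm of their cell centres (right half: 523,200, 523,270 and 613,277), the stored jar is untouched and the lid is open. Now I'll check the open lid's position before reaching behind it.

```bash
python3 - <<'E'
from h import *
for n in ('scene','top'):
    im,d,P=cloud(n)
    m=(P[...,2]>.08)&(P[...,2]<.25)&(im[...,2]>im[...,0].astype(int)+25)&(abs(P[...,1]+.155)<.14)&(abs(P[...,0]-.66)<.1)
    q=P[m]
    for z0 in np.arange(.08,.21,.02):
        s=q[(q[:,2]>z0)&(q[:,2]<z0+.02)]
        if len(s)>10: print(n,round(z0,2),len(s),np.round(np.percentile(s[:,0],[2,50,98]),4),np.round(s[:,1].min(),3),np.round(s[:,1].max(),3))
E
```

```text
scene 0.08 33 [0.6482 0.6854 0.6974] -0.293 -0.08
scene 0.1 36 [0.6529 0.6828 0.6997] -0.294 -0.08
scene 0.12 35 [0.6569 0.6881 0.7045] -0.293 -0.095
scene 0.14 43 [0.6592 0.6944 0.7062] -0.294 -0.1
scene 0.16 616 [0.6777 0.7033 0.7128] -0.294 -0.031
scene 0.18 1213 [0.6671 0.6832 0.7064] -0.293 -0.03
top 0.08 323 [0.666  0.6897 0.6954] -0.292 -0.036
top 0.1 88 [0.6593 0.6906 0.6966] -0.292 -0.036
top 0.16 192 [0.6682 0.703  0.712 ] -0.291 -0.033
top 0.18 1291 [0.6664 0.6852 0.7075] -0.293 -0.033
```

Call:
move_arm(series=[[[3,-3.5,1,0,-6,0,0],[3,-3.5,1,0,-6,0,0],[3,-3.5,1,0,-6,0,0],[3,-3.5,1,0,-6,0,0],[2,-3.5,0,0,-6,0,0]]])

```text
clock: 28.7
eef_pos: [0.6985, -0.0561, 0.2743]
tool_rot: [0.021, 0.962, 0.002, 0.273]
ft_force: [0.6, -0.2, -0.3]
grip_width: -0.0003
```

```bash
python3 go.py .75 -.12 .26 180 30
```

```text
pos [ 0.6985 -0.0561  0.2743] shift cm [ 5.15 -6.39 -1.43] rot [-0.86  1.65  2.32] j [-0.1   0.23 -0.06  0.74  0.04 -0.04] F [ 0.6 -0.2 -0.3] w -0.0003
```

Call:
move_arm(series=[[[2,-2,0,0,0,0,0],[2,-2,0,0,0,0,0],[1,-2,0,0,0,0,0],[0,0,0,0,0,0,0],[0,0,0,0,0,0,0]]])

```text
clock: 29.2
eef_pos: [0.7376, -0.1367, 0.2637]
tool_rot: [0.033, 0.964, -0.002, 0.264]
ft_force: [0.8, 0.2, -0.6]
grip_width: 0.0003
```

```bash
python3 go.py .755 -.12 .16 180 30
```

```text
pos [ 0.7376 -0.1367  0.2637] shift cm [  1.74   1.67 -10.37] rot [-0.77  0.68  3.71] j [-0.22  0.34  0.08  0.78  0.09 -0.13] F [ 0.8  0.2 -0.6] w 0.0003
```

Call:
move_arm(series=[[[2,0.8,0,0,0,1.8,0],[0.5,0,-1,0,0,1.8,0],[0,0,-2,0,0,0,0],[0,0,-2,0,0,0,0],[0,0,0,0,0,0,0]]])

```text
clock: 29.7
eef_pos: [0.76, -0.1299, 0.2137]
tool_rot: [0.003, 0.965, 0.006, 0.264]
ft_force: [-0.4, -0.1, -0.6]
grip_width: 0.0001
```

```bash
python3 go.py .755 -.12 .155 180 30
```

```text
pos [ 0.76   -0.1299  0.2137] shift cm [-0.5   0.99 -5.87] rot [-0.75  0.61  0.14] j [-0.22  0.42  0.06  0.69  0.12 -0.18] F [-0.4 -0.1 -0.6] w 0.0001
```

Call:
move_arm(series=[[[0,0,-1.5,0,0,0,0],[0,0,-1.5,0,0,0,0],[-0.2,0,-1.5,0,0,0,0],[0,0,-0.8,0,0,0,0],[0,0,0,0,0,0,0]]])

```text
clock: 30.2
eef_pos: [0.7583, -0.1292, 0.1658]
tool_rot: [0.002, 0.964, 0.005, 0.267]
ft_force: [0.7, 0.2, -0.3]
grip_width: 0.0005
```

```bash
python3 go.py .745 -.12 .155 180 30; python3 - <<'E'
from h import *
im,d,P=cloud('scene'); save(cv2.resize(im[100:300,150:416],(798,600)),'k.png')
E
```

```text
pos [ 0.7583 -0.1292  0.1658] shift cm [-1.33  0.92 -1.08] rot [-0.67  0.96  0.08] j [-0.22  0.45 -0.03  0.57  0.12 -0.18] F [ 0.7  0.2 -0.3] w 0.0005
```

View pics/k.png

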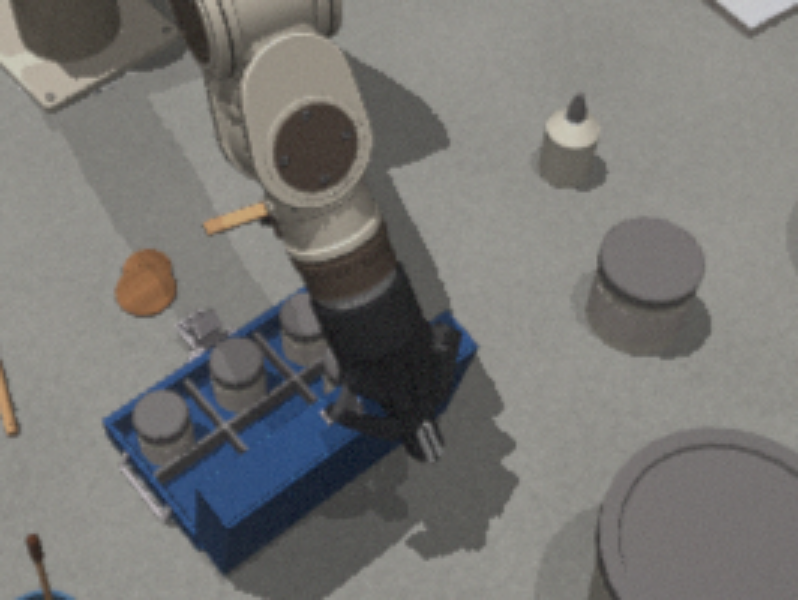

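The finger pair is behind the lid's edge at (430,440) and not touching anything. I'll pull the lid forward along its arc.

Call:
move_arm(series=[[[-1.5,0,0,0,0,0,0],[-1.3,0,0,0,0,0,0],[-1.3,0,0.5,0,0,0,0],[-1.3,0,0.5,0,0,0,0],[-1,0,0.3,0,0,0,0]]])

```text
clock: 30.75
eef_pos: [0.6993, -0.1297, 0.1906]
tool_rot: [0.001, 0.961, 0.004, 0.276]
ft_force: [4.0, 0.2, -0.2]
grip_width: -0.0003
```

```bash
python3 go.py .659 -.13 .183 180 30
```

```text
pos [ 0.6993 -0.1297  0.1906] shift cm [-4.03 -0.03 -0.76] rot [-0.47  2.04 -0.04] j [-0.24  0.31 -0.17  0.54  0.13 -0.2 ] F [ 4.   0.2 -0.2] w -0.0003
```

Call:
move_arm(series=[[[-0.6,0,-0.6,0,0,0,0],[-1,0,-0.5,0,0,0,0],[-1.2,0,0,0,0,0,0],[-1.2,0,0,0,0,0,0],[-1,0,0,0,0,0,0]]])

```text
clock: 31.25
eef_pos: [0.6503, -0.1301, 0.189]
tool_rot: [-0.0, 0.959, 0.003, 0.284]
ft_force: [-0.6, -0.3, -0.6]
grip_width: -0.0005
```

```bash
python3 go.py .629 -.13 .18 180 30
```

```text
pos [ 0.6503 -0.1301  0.189 ] shift cm [-2.13  0.01 -0.9 ] rot [-0.33  2.99 -0.11] j [-0.27  0.22 -0.31  0.48  0.15 -0.22] F [-0.6 -0.3 -0.6] w -0.0005
```

```bash
cat > lid.py <<'E'
from h import *
import sys
from scipy.optimize import minimize_scalar
im,d,P=cloud('scene'); save(cv2.resize(im[100:300,150:416],(798,600)),sys.argv[1])
m=(P[...,2]>.09)&(P[...,2]<.25)&(im[...,2]>im[...,0].astype(int)+25)&(P[...,1]<-.18)&(P[...,1]>-.29)&(P[...,0]>.45)&(P[...,0]<.76)
q=P[m]; a=-.036
ex=np.array([np.cos(a),np.sin(a)]); f=.076-(q[:,:2]-[.563,-.1587])@ex; z=q[:,2]-.036
def cost(t):
    r=z*np.sin(t)+f*np.cos(t); h=z*np.cos(t)-f*np.sin(t)
    return np.mean(np.minimum(np.minimum(abs(r-.154),abs(h-.044)),.02))
c=[(cost(t),t) for t in np.arange(0,1.85,.02)]
o=bot.get_obs();print('lid angle est',min(c),len(q),np.round(o['ft_force'],1),np.round(o['eef_pos'],4))
E
python3 lid.py l.png
```

```text
lid angle est (np.float64(0.0017074332647670455), np.float64(1.76)) 872 [-2.7  0.6  0. ] [ 0.6486 -0.13    0.1883]
```

View pics/l.png

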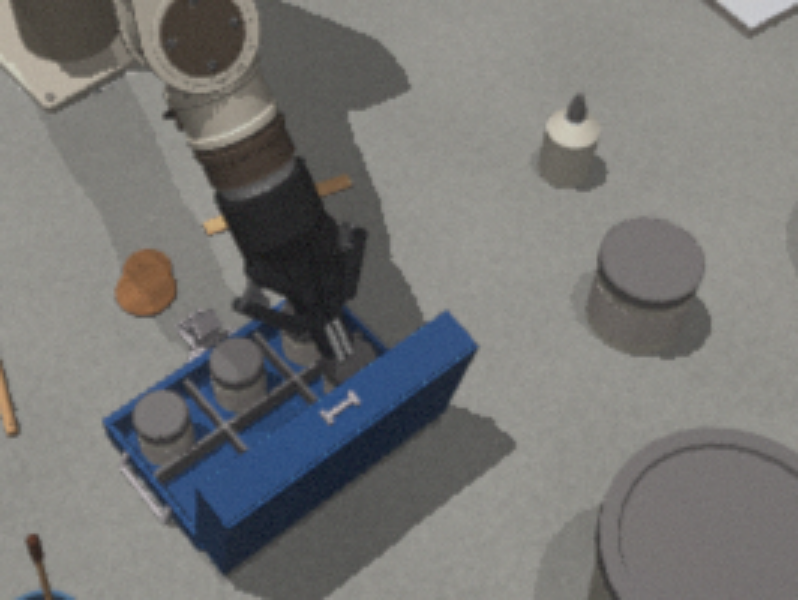

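The lid slipped off the fingertips and is fully open again at about 1.75 rad; nothing else moved. I'll hook deeper (about 38 mm) with less lean.

Call:
move_arm(series=[[[0,0,3,0,2,0,0],[0,0,3.5,0,3,0,0],[3,0,1,0,3,0,0],[4,0,0,0,3,0,0],[3,0,0,0,0,0,0]]])

```text
clock: 31.8
eef_pos: [0.7382, -0.1298, 0.2602]
tool_rot: [0.003, 0.984, 0.004, 0.178]
ft_force: [0.6, -1.3, -0.3]
grip_width: 0.0002
```

```bash
python3 go.py .758 -.13 .255 180 22
```

```text
pos [ 0.7382 -0.1298  0.2602] shift cm [ 1.98 -0.02 -0.52] rot [-0.52 -1.52  0.3 ] j [-0.21  0.47  0.34  1.09  0.08 -0.18] F [ 0.6 -1.3 -0.3] w 0.0002
```

Call:
move_arm(series=[[[2,0,0,0,-1.5,0,0],[0.5,0,-1,0,0,0,0],[0,0,-2,0,0,0,0],[0,0,-2.5,0,0,0,0],[0,0,-1,0,0,0,0]]])

```text
clock: 32.3
eef_pos: [0.7641, -0.1295, 0.1881]
tool_rot: [0.003, 0.982, 0.004, 0.188]
ft_force: [-0.3, 0.5, -0.5]
grip_width: 0.0
```

```bash
python3 go.py .755 -.13 .148 180 22
```

```text
pos [ 0.7641 -0.1295  0.1881] shift cm [-0.91 -0.05 -4.01] rot [-0.55 -0.38  0.26] j [-0.2   0.53  0.25  0.92  0.08 -0.18] F [-0.3  0.5 -0.5] w 0.0
```

Call:
move_arm(series=[[[-0.3,0,-1.5,0,0,0,0],[-0.3,0,-1.5,0,0,0,0],[-0.3,0,-0.8,0,0,0,0],[0,0,0,0,0,0,0],[0,0,0,0,0,0,0]]])

```text
clock: 32.8
eef_pos: [0.7485, -0.1295, 0.1438]
tool_rot: [0.004, 0.983, 0.005, 0.182]
ft_force: [0.1, -0.4, -1.0]
grip_width: -0.0002
```

```bash
python3 go.py .734 -.13 .148 180 22; python3 lid.py m.png
```

```text
pos [ 0.7485 -0.1295  0.1438] shift cm [-1.45 -0.05  0.42] rot [-0.65 -1.04  0.34] j [-0.2   0.54  0.15  0.82  0.08 -0.18] F [ 0.1 -0.4 -1. ] w -0.0002
lid angle est (np.float64(0.0017049265360291111), np.float64(1.76)) 874 [-0.5 -0.8 -0.1] [ 0.7486 -0.1296  0.1439]
```

View pics/m.png

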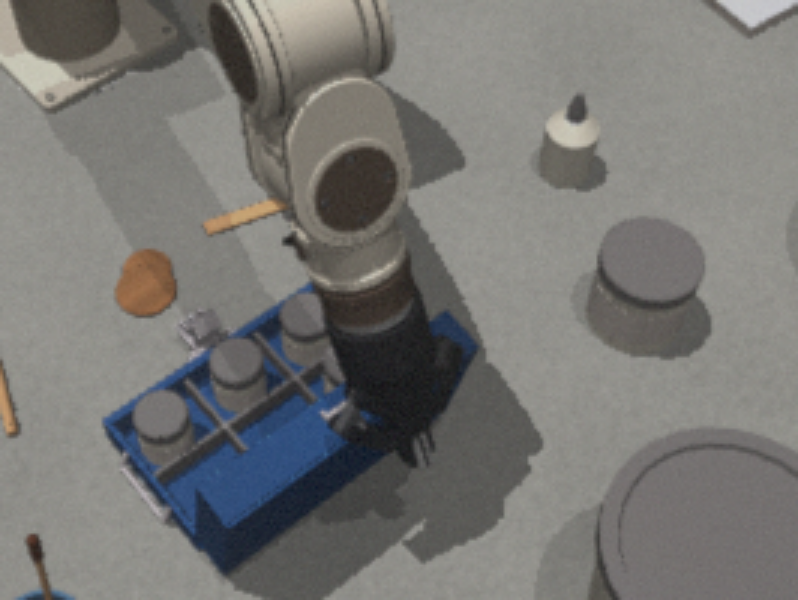

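Call:
move_arm(series=[[[-1.2,0,0,0,-0.5,0,0],[-1,0,0,0,0,0,0],[-1,0,0.2,0,0,0,0],[-1,0,0.2,0,0,0,0],[-1,0,0,0,0,0,0]]])

```text
clock: 33.35
eef_pos: [0.7038, -0.1299, 0.159]
tool_rot: [0.003, 0.98, 0.004, 0.198]
ft_force: [4.5, 0.7, 4.2]
grip_width: 0.0001
```

```bash
python3 go.py .663 -.13 .164 180 22; python3 lid.py n.png
```

```text
pos [ 0.7038 -0.1299  0.159 ] shift cm [-4.08 -0.01  0.5 ] rot [-0.49  0.8   0.2 ] j [-0.22  0.43 -0.01  0.75  0.09 -0.2 ] F [4.5 0.7 4.2] w 0.0001
lid angle est (np.float64(0.0013832173791413402), np.float64(1.54)) 1349 [ 2.7 -0.   1.7] [ 0.7022 -0.1301  0.1589]
```

Call:
move_arm(series=[[[-1.2,0,0.2,0,0,0,0],[-1,0,0.2,0,0,0,0],[-1,0,0,0,0,0,0],[-1,0,0,0,0,0,0],[-1,0,0,0,0,0,0]]])

```text
clock: 33.9
eef_pos: [0.6475, -0.1293, 0.1636]
tool_rot: [0.002, 0.98, 0.004, 0.198]
ft_force: [3.5, 0.3, -1.2]
grip_width: -0.0
```

```bash
python3 go.py .633 -.13 .161 180 22; python3 lid.py o.png
```

```text
pos [ 0.6475 -0.1293  0.1636] shift cm [-1.45 -0.07 -0.26] rot [-0.52  0.78  0.17] j [-0.24  0.32 -0.15  0.71  0.1  -0.22] F [ 3.5  0.3 -1.2] w -0.0
lid angle est (np.float64(0.0014859286428486362), np.float64(1.18)) 1942 [0.6 1.1 2.6] [ 0.6458 -0.1294  0.1633]
```

View pics/o.png

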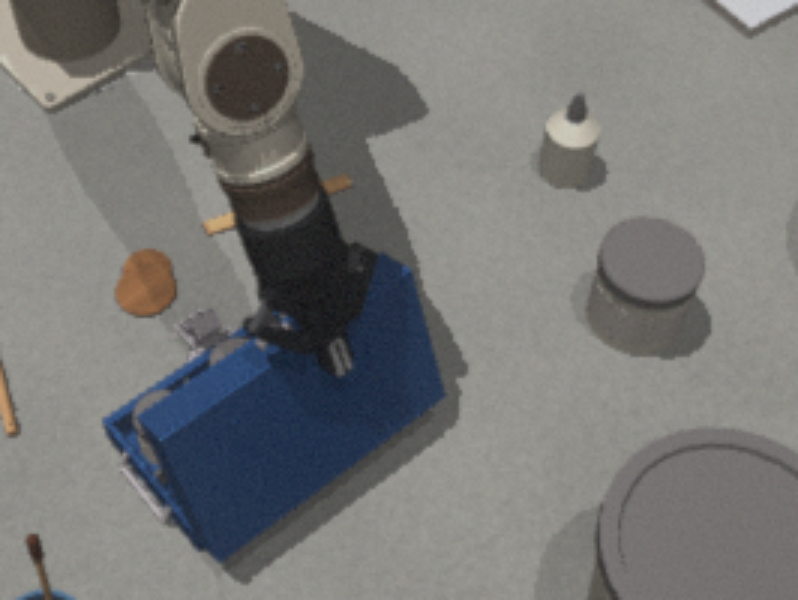

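The lid is at about 1.18 rad and following, with the fingers on its outer face at (340,360). Continuing along the arc.

Call:
move_arm(series=[[[-1.2,0,0,0,0.8,0,0],[-1,0,0,0,0,0,0],[-1,0,-0.1,0,0,0,0],[-1,0,-0.3,0,0,0,0],[-1,0,-0.4,0,0,0,0]]])

```text
clock: 34.45
eef_pos: [0.5939, -0.1303, 0.1568]
tool_rot: [0.002, 0.981, 0.003, 0.193]
ft_force: [4.6, 1.1, 1.4]
grip_width: -0.0001
```

```bash
python3 go.py .582 -.13 .154 180 22; python3 lid.py p.png
```

```text
pos [ 0.5939 -0.1303  0.1568] shift cm [-1.19  0.03 -0.28] rot [-0.43  0.28  0.2 ] j [-0.27  0.24 -0.28  0.67  0.11 -0.24] F [4.6 1.1 1.4] w -0.0001
lid angle est (np.float64(0.0019688773025705875), np.float64(0.78)) 2110 [-1.4  0.2  3.2] [ 0.5914 -0.1302  0.1555]
```

Call:
move_arm(series=[[[-0.9,0,-0.4,0,0,0,0],[-0.9,0,-0.5,0,0,0,0],[-0.8,0,-0.6,0,0,0,0],[-0.6,0,-0.7,0,0,0,0],[-0.4,0,-0.7,0,0,0,0]]])

```text
clock: 35.0
eef_pos: [0.555, -0.1306, 0.1288]
tool_rot: [0.003, 0.981, 0.003, 0.195]
ft_force: [-1.2, 1.2, 7.4]
grip_width: 0.0003
```

```bash
python3 go.py .535 -.13 .102 180 22; python3 lid.py q.png
```

```text
pos [ 0.555  -0.1306  0.1288] shift cm [-2.    0.06 -2.68] rot [-0.39  0.48  0.24] j [-0.29  0.2  -0.42  0.58  0.11 -0.26] F [-1.2  1.2  7.4] w 0.0003
lid angle est (np.float64(0.0018175051935963129), np.float64(0.42)) 1864 [ 0.4 -0.3  1.2] [ 0.5532 -0.1305  0.127 ]
```

Call:
move_arm(series=[[[-0.6,0,-0.8,0,0,0,0],[-0.6,0,-0.8,0,0,0,0],[-0.4,0,-0.8,0,0,0,0],[-0.3,0,-0.7,0,0,0,0],[-0.2,0,-0.6,0,0,0,0]]])

```text
clock: 35.55
eef_pos: [0.5292, -0.1301, 0.0891]
tool_rot: [0.003, 0.981, 0.003, 0.193]
ft_force: [-1.6, 2.1, 12.0]
grip_width: -0.0002
```

```bash
python3 go.py .524 -.13 .084 180 22; python3 lid.py r.png
```

```text
pos [ 0.5292 -0.1301  0.0891] shift cm [-0.52  0.01 -0.51] rot [-0.45  0.29  0.28] j [-0.31  0.21 -0.53  0.46  0.12 -0.28] F [-1.6  2.1 12. ] w -0.0002
lid angle est (np.float64(0.0007611696431316935), np.float64(0.08)) 28 [1.3 1.9 5. ] [ 0.5287 -0.1301  0.0884]
```

View pics/r.png

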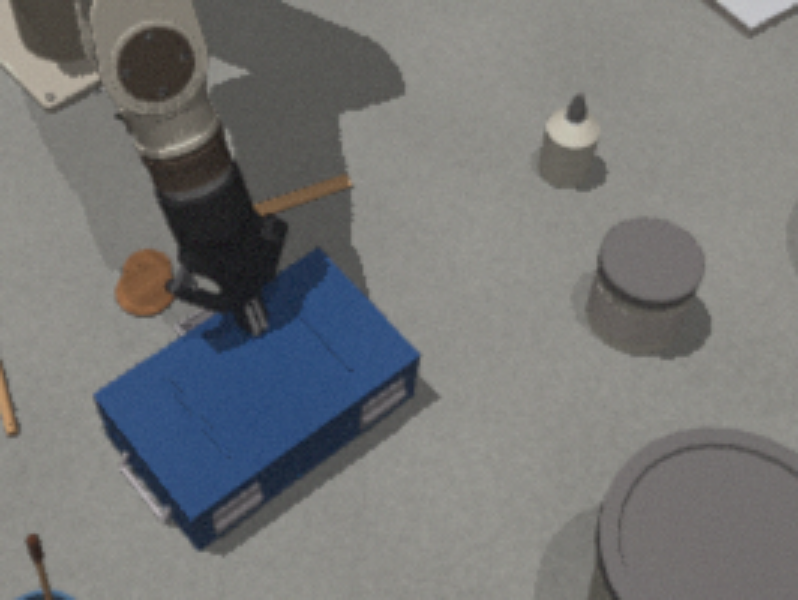

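The lid is almost down, with the fingers pressing at (257,315). I'll press on until the latch snaps.

Call:
move_arm(series=[[[0,0,-0.4,0,0,0,0],[0,0,-0.4,0,0,0,0],[0,0,-0.4,0,0,0,0],[0,0,-0.3,0,0,0,0],[0,0,0,0,0,0,0]]])

```text
clock: 36.1
eef_pos: [0.5271, -0.1302, 0.0828]
tool_rot: [0.004, 0.98, 0.003, 0.197]
ft_force: [0.6, 1.9, 4.5]
grip_width: 0.0001
```

Call:
move_arm(series=[[[0,0,-0.4,0,0,0,0],[0,0,-0.5,0,0,0,0],[0,0,-0.5,0,0,0,0],[0,0,0,0,0,0,0],[0,0,0,0,0,0,0]]])

```text
clock: 36.6
eef_pos: [0.5266, -0.1304, 0.0838]
tool_rot: [0.004, 0.979, 0.003, 0.205]
ft_force: [0.3, -0.3, -0.5]
grip_width: 0.0002
```

Call:
move_arm(series=[[[0,0,1,0,0,0,0],[0,0,1,0,0,0,0],[0,0,0,0,0,0,0],[0,0,0,0,0,0,0],[0,0,0,0,0,0,0]]])

```text
clock: 37.1
eef_pos: [0.5185, -0.13, 0.0981]
tool_rot: [0.006, 0.981, 0.003, 0.196]
ft_force: [-0.4, 0.4, -0.4]
grip_width: -0.0002
```

```bash
cat > lt.py <<'E'
from h import *
for n in ('scene','top'):
    im,d,P=cloud(n);Z=P[...,2]
    m=(Z>.06)&(Z<.12)&(im[...,2]>im[...,0].astype(int)+40)&(abs(P[...,1]+.2)<.12)&(abs(P[...,0]-.57)<.1)
    q=P[m]; A=np.c_[q[:,0],q[:,1],np.ones(len(q))]; c,*_=np.linalg.lstsq(A,q[:,2],rcond=None); print(n,'slope x',c[0],'z front',c@[.49,-.2,1],'rear',c@[.635,-.2,1])
E
python3 lt.py
```

```text
scene slope x -0.005257710825079139 z front 0.07990457411040687 rear 0.0791422060407704
top slope x -0.0005735961924434299 z front 0.08154381389575119 rear 0.0814606424478469
```

The lid is flat and stays shut with the tool lifted. I'll retreat and check once more.

Call:
move_arm(series=[[[0,0,4,0,0,0,0],[-2,0,4,0,0,0,0],[-3,3,3,0,0,0,0],[-3,4,1,0,0,0,0],[-3,4,0,0,0,0,0]]])

```text
clock: 37.7
eef_pos: [0.4079, -0.0216, 0.218]
tool_rot: [0.011, 0.981, 0.004, 0.194]
ft_force: [1.5, 1.3, -0.6]
grip_width: -0.0002
```

Call:
move_arm(series=[[[-2,4,0,0,0,0,0],[0,2,0,0,0,0,0],[0,0,0,0,0,0,0],[0,0,0,0,0,0,0],[0,0,0,0,0,0,0]]])

```text
clock: 38.2
eef_pos: [0.3827, 0.0424, 0.2177]
tool_rot: [0.008, 0.981, 0.004, 0.195]
ft_force: [0.2, -0.1, -0.0]
grip_width: -0.0
```

```bash
python3 lt.py; python3 look.py z
```

```text
scene slope x -0.003029022569369504 z front 0.0797654264904116 rear 0.07932621821785302
top slope x 0.0031497656234853425 z front 0.08120076224001657 rear 0.08165747825542195
38.3 [0.3828 0.042  0.2176] [0.008 0.981 0.004 0.195] [-0.6 -0.3 -0.2] -0.0002350512236743481
scene 105 c 0.5473 0.2882 r 0.0291 z 0.07 case [-0.0318  0.4461]
scene 80 c 0.6437 -0.0718 r 0.0425 z 0.065 case [0.0776 0.0897]
scene 88 c 0.637 -0.254 r 0.0348 z 0.063 case [ 0.0774 -0.0926]
top 66 c 0.5371 0.2795 r 0.0263 z 0.069 case [-0.0416  0.4369]
```

View pics/zscene.png

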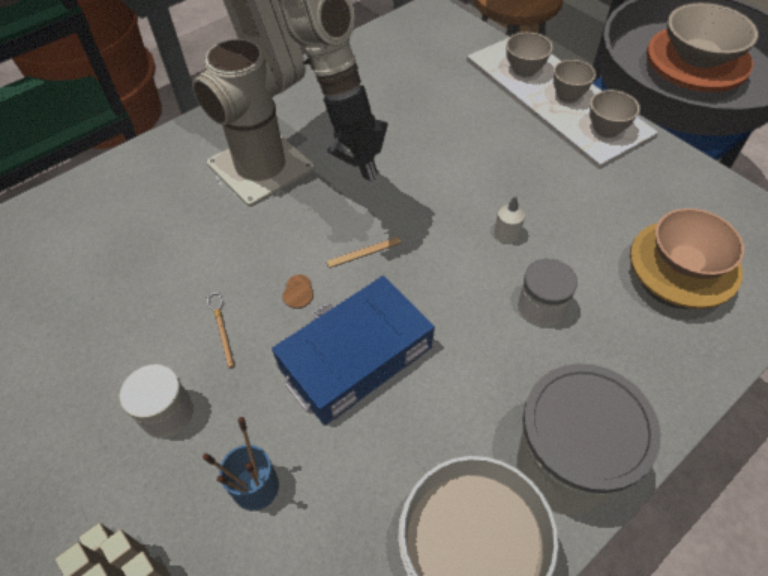

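The case is shut, with its lid flat at (355,345). No jars are left on the bench, the bystanders are where they were, and the arm is clear. I'm handing the job in.

```bash
python3 -c "
from workcell import bot
print(bot.job_done())"
```

```text
the job is handed in; nothing more can be done
None
```

The three small jars from the bench are in the case and the lid is shut and holding. I handed the job in at about 38 s of the 210 s allowed, and no verdict was reported.

- **Opening:** My first press on the latch hit the hook at about 18 N and did not release the lid. The second press released it, and the lid sprang open with the arm clear.
- **Jars:** I set them down in cells 0, 1 and 3. The last camera readings before closing, about 10 s before the hand-in, showed each centre within about 4 mm of its cell's. Their caps were at the expected height. The jar already in the case stayed in cell 2, about 6 mm off its centre as it was at the start.
- **Closing:** On the first pull the lid slipped off the fingertips and sprang back open. A deeper hook worked, and I pressed it until the push-back force vanished.
- **Last checks:** After I backed off, the lid's top was flat at about 80 mm in both cameras. The bystanders looked unmoved and the arm was clear of everything.
- **Not checked:** The lid and latch angles cannot be read directly, and the jars cannot be seen once the lid is shut.

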